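# Pack the thick pipette in its case for calibration

## Robot

A 6-joint arm with a two-finger parallel gripper is mounted at the origin on the work surface. World frame = base frame: x ahead of the robot, y to its left, z up, the work surface at z = 0. Lengths are in mm, angles in rad, forces in N, time in s.
With the tool pointing down it reaches from about 350 to 925 mm from the base axis. Payload 6.4 kg.
Tool frame: the origin (TCP) lies between the finger pads; the fingertips stand 8 mm ahead of it and the grasp point (between the pads) lies 11 mm behind it (robot.tip_reach is the distance from the TCP to the fingertips, in mm); y points along the fingers, x is the direction in which the jaws open and shut, and the axes are right-handed (so a half turn about y gives the same grasp; the last joint's range is limited). The gripper opens to 85 mm and grips with 20 to 120 N. Pads are 22 mm wide; open, the fingers measure 114 mm over their backs; the gripper's body (76 mm by 85 mm) begins 54 mm behind the grasp point. The pads swing forward as they close: fully open they stand 13 mm farther back than shut.
Start: joints at [-1.493, 0.245, 1.558, -0, 1.339, -0.174], TCP at [161.95, -629.513, 239.29] pointing down, gripper open.
Joint ranges: [-3.13, 3.13], [-1.02, 2.26], [0.13, 2.54], [-0.95, 4.09], [0.21, 2.88], [-2.74, 2.74]. Speed limits (rad/s): [2.57, 2.57, 3.14, 3.14, 3.14, 3.14].

## Interface

Orientations are given as a 3x3 rotation matrix whose columns are the frame's x, y, z axes.
In Python, from plant import robot, viewer gives the robot as it stands.
- The arm moves only by the tool play_rows, never from a script. Its argument "steps" is a list of rows, each an object of numbers: "ax", "ay", "az": the turn, a rotation vector about the tool's x, y, z in rad; "dx", "dy", "dz": the shift along the tool's x, y, z in mm; "claw": the closure, from -1 (fully open) to 1 (shut). In form: [{"ax": .., "ay": .., "az": .., "dx": .., "dy": .., "dz": .., "claw": ..}, ...]. A call has 1 to 8 rows; each row shifts and turns the pose as measured when the row begins, along the tool's axes as they then stand; what a row does not reach is not made up. A row lasts 1/12 s, in which the tool goes at most 41.7 mm and 7.16 degrees, less where a joint would pass 70% of its speed; a pose out of reach is approached as far as the arm can. A call is refused whole if a number of a shift passes 41.7 or a number of a turn 0.125, either way. A call with a gripper value outside its range is refused whole. The fingers move at their own pace and stop on an object; "squeeze" is the grip in N (left out, the last holds). Time passes only in rows, so rows that do not move let the fingers close. It gives the time, the measured TCP pose, the force and the opening at its end, in the units of the state.
- robot.sense(): the state, without advancing time (a new reading comes with each control period).
- viewer.get_image(name): name is "scene" or "top"; returns the picture (480x640x3 uint8, red, green, blue); there is no depth.
- viewer.calibration(name): a dict with "fx", "fy", "cx", "cy" (pixels), "rvec" (rotation vector, rad) and "tvec" (3), from world to camera coordinates, as OpenCV has them. Camera axes: x right, y down, z forward; pixel columns grow to the right and rows downward; lengths in mm; the calibration is good to about 2 mm. A picture is of the moment at which its call begins. calibration takes no time and is no camera call.
- robot.sign_off(): hands the job in, once; it reports no verdict.
The state is a dict: "time": time; "joint_pos": joint angles; "joint_velocities": joint speeds; "joint_torque": joint torques, N m; "ee_pos": TCP position; "tcp_rot": TCP orientation; "wrist_force": force on the tool from outside, world axes, zero at the start; "ft_torque": the same for the moment, N m; "width": finger opening in mm.
Only numpy, scipy, OpenCV 4.12 (cv2) and the standard library are available. Lean on these libraries where they do the work, as an engineer would, in place of code of your own. Each camera call takes 0.05 s, during which the arm holds its last target.

## Task

Pack the thick-bodied pipette for calibration. Take it out of the sloping stand by its top end, lay it flat on the bench and let go, take it again by its waist and lay it in the saddles of the open case; swing the keeper bar down over its shaft until it snaps under the catch, then lower the lid fully closed without letting it drop. Leave the slim pipette and the other things on the bench where they are.

Things in the scene. Friction and masses are not known exactly. Their poses are not given: they have to be found in the camera images.
- stand: Bench stand, fixed: flat grey base 160 x 190 mm; on it two grey open-topped U channels, 100 mm apart (at own y +50 and -50 mm), 46 mm wide outside, sloping 30 degrees down towards own +x, upper ends open towards the robot (-x). One pipette lies in each, tip down, plunger end up. The channel walls hide its waist; only its top end sticks out. Origin: centre of the underside.
- pipette_center (a point): The pipette to pack: the thicker of two alike white and grey ones, in either channel. 195 mm long, about 140 g (varies). Point on the long axis at mid-length. Own x points to the tip, z to the finger-hook side. Along x: body -76 to +12 mm, a box 32 wide (y), 34 high (z), flat sides: lies flat with this point 17 mm up; shaft 14 mm dia. to +68, nozzle to +97; plunger button 20 mm dia. at -98 to -86.
- pipette_top (a point): Point on the thick pipette's axis at own x -62 mm, near the body's top end: to be grasped across its 32 mm width while it lies in the stand, where the channel walls cover all from own x -30 mm to beyond the shaft; it lifts straight up out of the channel. The finger hook, 12 mm wide, stands 14 mm above the body at x -73 to -60. Axes as the pipette's.
- pipette_waist (a point): Point on the thick pipette's axis at own x -15 mm: the only part free for fingers in the case (about x -37 to -5 mm can be grasped, 32 mm wide). The centre of mass is near x -25 mm. Axes as the pipette's.
- slim_center (a point): The other pipette, to be left alone: same length and build, but a slim body 22 mm wide and 24 mm high and a 10 mm shaft. Point and axes as for the thick one.
- case: Grey hard case, fixed, lid open: base 130 (own x) x 222 (own y) x 32 mm, walls and floor 4 mm. Origin: centre of the underside. +x: hinge side, away from the robot. Inside, two black blocks with saddles; the pipette lies in them along own y, tip to +y, hook up, at own x -8 mm. Between the blocks (y -50 to +35, x -61 to +35 mm) it is free down to the floor, room for fingers at the waist.
- seat (a point): Where the pipette's mid-length point lies when seated: case own (-8, 0), 30 mm above the bench. Axes as the case. Body saddle: own y -107 to -50 mm, slot 38 mm wide, slot floor 13 mm and block top 37 mm above the bench, block 66 mm wide. Shaft saddle: own y +35 to +57 mm, slot 20 mm wide, floor 23, top 33 mm.
- lid (a joint): Lid angle, rad: 0 closed, grows as it opens. Starts open between 2.0 and its stop at 2.15, leaning back past upright, mostly on the stop. The hinge has friction (about 0.13 N m): the lid (about 0.35 kg, varies) stays put near upright but falls shut when let go well forward of that.
- lid_hinge (a point): On the hinge axis (parallel to case y) at the middle of the far rim: case own x +65 mm, 32 mm above the bench. Turns with the lid.
- lid_handle (a point): Middle of the steel bar handle on the lid's front: bar along case y, 10 mm dia., 90 mm long, 36 mm out from the lid's front face (31 mm gap behind it); it can turn between fingers. Lid closed: 166 mm in front (-x) of the hinge axis and 20 mm above it. Lid: 130 mm from hinge to front, 222 mm wide, 40 mm deep, a shell. Turns with the lid.
- keeper (a joint): Keeper bar angle, rad: 0 shut, flat across the pipette's shaft; grows as the free end swings up and towards the front. Starts at 1.4 to 1.85, about upright; stays where it is left (friction 0.03 N m). Over the last 0.15 rad it must be pressed down, with about 5 N on its pad, past a sprung catch that then holds it.
- keeper_pivot (a point): On the keeper's pivot axis (parallel to case y): case own (-43, +46), 41 mm above the bench. Turns with the keeper.
- keeper_tip (a point): Round nose at the free end of the keeper, a steel bar 14 mm wide, 4 mm thick, 78 mm from the pivot. A black rubber pad to press on lies 40 to 64 mm from the pivot, its top 5 mm above the bar's middle. Shut: nose at case own (+35, +46), 41 mm above the bench, the catch just behind it and 10 mm taller. Turns with the keeper.
- amber_bottle: Bystander: amber glass bottle, white cap, 64 mm diameter, 135 mm tall; origin at the centre of its underside.
- clear_bottle: Bystander: clear glass bottle, blue cap, 56 mm diameter, 105 mm tall; origin at the centre of its underside.
- tip_box: Bystander: closed box of pipette tips, 87 x 124 x 75 mm; origin at the centre of its underside.
Things that resemble listed ones, but are neither listed nor needed, are in the scene too. What is shaped like the part that bears pipette_center but red or yellow is not meant.

How it is judged (in metres and radians):
On the way, in this order (a step that is already met when the one before it is completed fails the run):
1. the thick pipette lies flat on the bench, released and at rest (height (world z) of pipette_center below 0.023 m and angle between pipette_center's own x axis and vertical between 1.45 and 1.69 rad and contact force between the fingers and pipette below 0.05 N and linear speed of pipette below 0.02 m/s), for 0.2 s.
2. it lies in both saddles of the case, hook up, released (distance between pipette_center and seat below 0.013 m and z of pipette_center in the frame of case below 0.034 m and angle between pipette_center's own z axis and vertical below 0.12 rad and contact force between the fingers and pipette below 0.05 N), for 0.2 s.
3. the keeper is snapped shut over the seated pipette (distance between pipette_center and seat below 0.013 m and z of pipette_center in the frame of case below 0.034 m and angle between pipette_center's own z axis and vertical below 0.12 rad and value of joint keeper below 0.04 rad), for 0.2 s.
At the end, for the whole second after the job is handed in: The thick pipette rests in both saddles (its middle within 13 mm of the seat point, not more than 4 mm above its seated height, level within 0.12 rad, hook up), the keeper is under its catch (below 0.04 rad), the lid is closed (below 0.03 rad, 5 mm at the handle), the pipette at rest (all of step 3 and value of joint lid below 0.03 rad and linear speed of pipette below 0.02 m/s); the robot touches nothing.
It fails at once if the lid is let fall or slammed (it swings shut faster than 3 rad/s) (velocity of joint lid below -3 rad/s).
It fails at once if the slim pipette, a bottle or the tip box is shifted by more than 20 mm (distance of any of slim_center, amber_bottle, clear_bottle, tip_box from where it was at the start of the episode above 0.02 m).
It also fails if it takes over 70 s, if anything falls off the work surface, if the arm or the gripper's body presses on something with over 40 N, if the wrist force passes 120 N, or if a joint passes its speed limit or range.

## Working session

There is one attempt and no reset: what is moved stays moved. The work goes in short steps, Python scripts to look and compute and a tool call to move; the robot and the scene stay as the last step left them, time stands still between calls to the robot, and variables do not carry over. Pictures are saved under pics/ and viewed, and the job is handed in when it is done.

Besides the shell and the picture viewer there is one more tool, called after "Emit:" as a command line: name --argument value ..., lists and objects as JSON in quotes. play_rows: Moves the arm, as the interface text tells. Its arguments: {"type":"object","properties":{"steps":{"type":"array"},"squeeze":{"type":"number"}},"required":["steps"]}

```bash
mkdir -p pics; ls; python3 - <<'E'
from plant import robot, viewer
import cv2
for n in("scene","top"):
    im=viewer.get_image(n); cv2.imwrite(f"pics/{n}0.png",im[:,:,::-1]); print(n,viewer.calibration(n))
s=robot.sense(); print(s)
E
```

```text
pics
scene {'fx': 528.4490413519126, 'fy': 528.4490413519126, 'cx': 318.75185200366957, 'cy': 231.43719918245174, 'rvec': array([ 0.87545183,  2.36310143, -1.21505545]), 'tvec': array([ 441.7627027 , -122.35540585, 1817.98017493])}
top {'fx': 471.61611172533463, 'fy': 471.61611172533463, 'cx': 316.26056366421244, 'cy': 240.6590447196524, 'rvec': array([ 2.17529557, -2.18167702,  0.04761564]), 'tvec': array([ -16.11395336,  537.62397223, 1207.27294103])}
{'time': 0.1, 'joint_pos': array([-1.49306986e+00,  2.45774825e-01,  1.55892074e+00, -2.83684387e-05,
        1.33868244e+00, -1.74079831e-01]), 'joint_velocities': array([-0.00047759, -0.00137896, -0.00183641,  0.00041334,  0.00110621,
        0.00099013]), 'joint_torque': array([-8.49674336e-06, -4.30671787e+01, -3.27130008e+01, -1.36404901e-04,
        2.82109955e-03, -6.10343989e-06]), 'ee_pos': array([ 161.92245774, -628.99546044,  238.25554101]), 'tcp_rot': array([[ 2.49159894e-01, -1.66153200e-04,  9.68462348e-01],
       [-9.68460757e-01,  1.77781127e-03,  2.49159790e-01],
       [-1.76314198e-03, -9.99998406e-01,  2.82046415e-04]]), 'wrist_force': array([-0.26450186,  0.37590728, -0.37521019]), 'ft_torque': array([-0.01197329,  0.01139437,  0.06217872]), 'width': 85.13022193604681}
```

View pics/scene0.png

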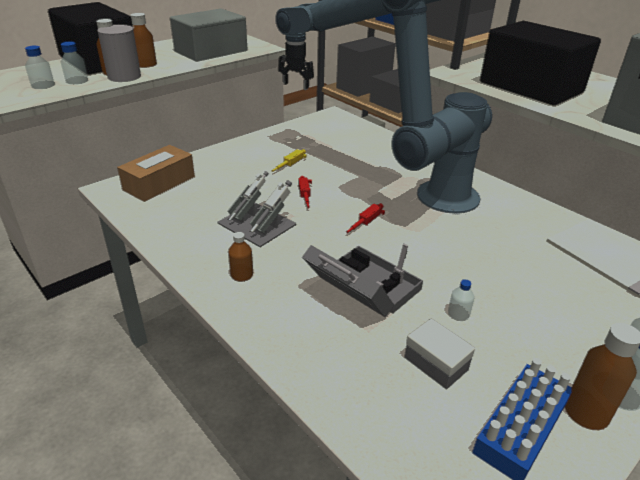

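View pics/top0.png

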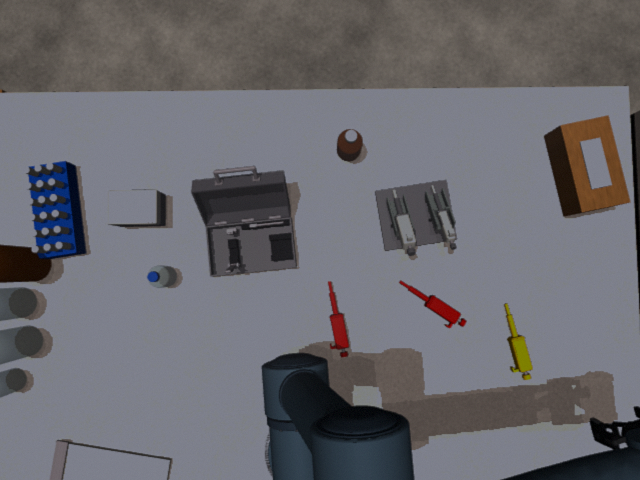

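```bash
cat > h.py <<'E'
import numpy as np, cv2
from plant import robot, viewer
C={n:viewer.calibration(n) for n in("scene","top")}
def KRt(n):
    c=C[n]; K=np.array([[c['fx'],0,c['cx']],[0,c['fy'],c['cy']],[0,0,1.]]); return K,cv2.Rodrigues(np.array(c['rvec']))[0],np.array(c['tvec']).reshape(3)
def proj(n,P):
    K,R,t=KRt(n); q=(K@(R@np.atleast_2d(P).T+t[:,None])).T; return q[:,:2]/q[:,2:]
def ray(n,uv):
    K,R,t=KRt(n); return -R.T@t, R.T@np.linalg.solve(K,[uv[0],uv[1],1.])
def onz(n,uv,z):
    o,d=ray(n,uv); return o+d*(z-o[2])/d[2]
def tri(uvs,uvt):
    (a,d),(b,e)=ray('scene',uvs),ray('top',uvt)
    k=np.linalg.lstsq(np.c_[d,-e],b-a,rcond=None)[0]; p=a+d*k[0];q=b+e*k[1]
    return (p+q)/2, np.linalg.norm(p-q)
def snap(n,name,box=None,s=1,im=None):
    im=viewer.get_image(n) if im is None else im
    o=im[:,:,::-1]
    if box: x0,y0,x1,y1=box; o=cv2.resize(o[y0:y1,x0:x1],None,fx=s,fy=s,interpolation=cv2.INTER_CUBIC)
    cv2.imwrite(f'pics/{name}.png',o); return im
E
python3 - <<'E'
from h import *
T=cv2.imread('pics/top0.png')[:,:,::-1];S=cv2.imread('pics/scene0.png')[:,:,::-1]
snap('top','tst',(370,170,470,265),6,T)
snap('scene','sst',(210,160,310,250),7,S)
snap('top','tca',(185,155,305,285),4.5,T)
snap('scene','sca',(290,230,430,320),5.5,S)
for n,uv in(('top',(349,135)),('top',(155,277)),('top',(250,270)),('top',(415,215))): print(onz(n,uv,0))
E
```

```text
[ 820.80636959 -105.320425      0.        ]
[444.13170637 408.4756328    0.        ]
[461.98721796 157.14369306   0.        ]
[ 605.38539467 -277.27354768    0.        ]
```

View pics/tst.png

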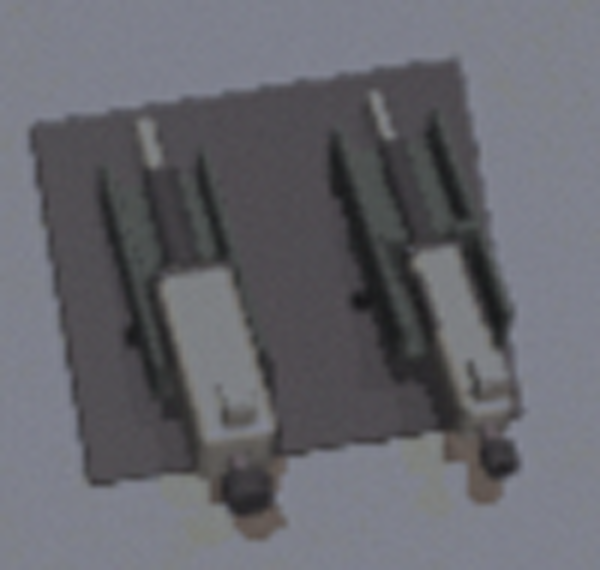

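View pics/sst.png

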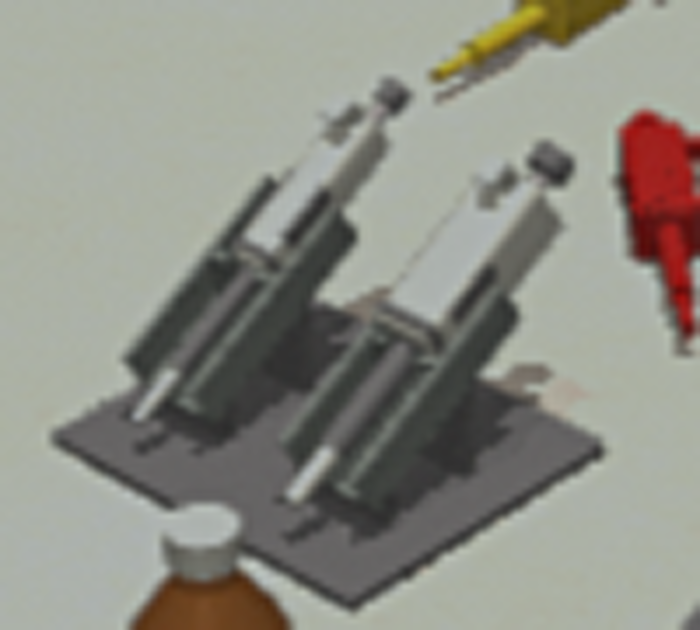

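View pics/tca.png

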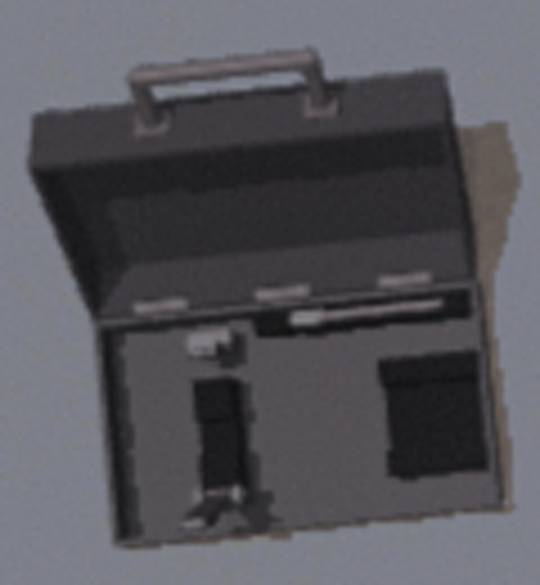

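View pics/sca.png

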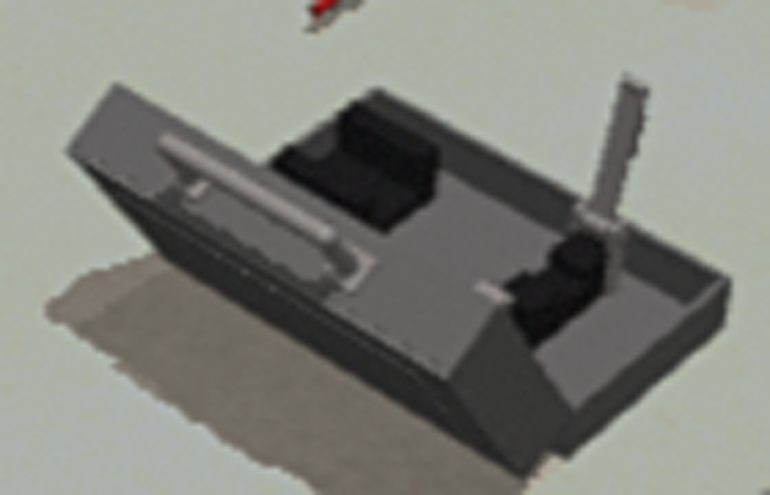

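```bash
python3 - <<'E'
from h import *
ts=lambda x,y:(370+x/6-.4,170+y/6-.4)
ss=lambda x,y:(210+x/7-.4,160+y/7-.4)
tc=lambda x,y:(185+x/4.5-.4,155+y/4.5-.4)
sc=lambda x,y:(290+x/5.5-.4,230+y/5.5-.4)
np.set_printoptions(precision=1,suppress=True)
print('button',tri(ss(550,163),ts(247,490)))
print('slimbtn',tri(ss(392,96),ts(500,456)))
print('tip',tri(ss(296,495),ts(145,122)))
print('bodyend shaftside', tri(ss(415,322),ts(195,272)))
for z in (0,5):
  b=[onz('top',ts(*p),z) for p in((32,125),(458,60),(520,415),(90,485))]
  print('base',z,np.array(b),np.mean(b,0),np.linalg.norm(b[0]-b[1]),np.linalg.norm(b[1]-b[2]))
b=[onz('scene',ss(*p),3) for p in((55,437),(352,607),(603,452))];print('base scene',np.array(b), (b[0]+b[2])/2)
c=[onz('top',tc(*p),32) for p in((97,325),(480,283),(510,512),(115,545))]
print('case',np.array(c),np.mean(c,0),np.linalg.norm(c[0]-c[1]),np.linalg.norm(c[2]-c[3]),np.linalg.norm(c[1]-c[2]))
print('case scene',[onz('scene',sc(*p),32) for p in((378,90),(730,283),(562,440))])
print('handle ends',tri(sc(165,143),tc(312,55)),tri(sc(330,238),tc(137,75)))
print('keeper tip',tri(sc(636,82),tc(205,505)))
E
```

```text
button (array([ 504.3, -241.7,  126.9]), np.float64(0.9622652948577572))
slimbtn (array([ 517.1, -341.2,  122.2]), np.float64(2.383280295312402))
tip (array([ 664.8, -216.1,   35.7]), np.float64(3.3668591200297717))
bodyend shaftside (array([ 593.1, -227.2,   88.2]), np.float64(5.718160564502885))
base 0 [[ 671.2 -172.8    0. ]
 [ 699.  -360.1    0. ]
 [ 542.3 -383.8    0. ]
 [ 512.4 -196.5    0. ]] [ 606.2 -278.3    0. ] 189.30585008188288 158.43003680204689
base 5 [[ 670.3 -172.3    5. ]
 [ 698.  -358.8    5. ]
 [ 542.  -382.5    5. ]
 [ 512.1 -195.8    5. ]] [ 605.6 -277.3    5. ] 188.54179098862923 157.7905958644806
base scene [[ 694.5 -359.1    3. ]
 [ 667.6 -171.9    3. ]
 [ 513.3 -194.2    3. ]] [ 603.9 -276.6    3. ]
case [[573.4 266.3  32. ]
 [596.7  46.3  32. ]
 [465.8  29.   32. ]
 [447.5 254.4  32. ]] [520.8 149.   32. ] 221.26911953963662 226.07685089902904 132.02718243734216
case scene [array([471.7,  38.8,  32. ]), array([450.8, 257.6,  32. ]), array([593.7, 278.9,  32. ])]
handle ends (array([699.9, 124.2, 160.9]), np.float64(1.6895853144816044)) (array([689.6, 215.7, 160.1]), np.float64(3.591547509275818))
keeper tip (array([465.4, 189.6, 120. ]), np.float64(11.744160871935714))
```

```bash
cat >> h.py <<'E'
from scipy.spatial.transform import Rotation as Ro
def RT(yaw,pitch=0):
    """tool z along pipette x (yaw, sloping down by pitch), tool y opposite hook dir"""
    zx=np.array([np.cos(yaw)*np.cos(pitch),np.sin(yaw)*np.cos(pitch),-np.sin(pitch)])
    up=np.array([np.cos(yaw)*np.sin(pitch),np.sin(yaw)*np.sin(pitch),np.cos(pitch)])
    y=-up; return np.c_[np.cross(y,zx),y,zx]
def plan(grasp=None,R=None,n=8,tcp=None):
    s=robot.sense(); R0=np.array(s['tcp_rot']).reshape(3,3); p=np.array(s['ee_pos'])
    R=R0 if R is None else R
    tcp=np.array(grasp)+11*R[:,1] if tcp is None else np.array(tcp)
    w=Ro.from_matrix(R0.T@R).as_rotvec(); dp=tcp-p
    m=max(n,int(np.ceil(np.linalg.norm(dp)/40)),int(np.ceil(np.linalg.norm(w)/.12)))
    print('rows',m,'dp',dp.round(1),'dist',np.linalg.norm(dp).round(1),'turn',w.round(3))
    for i in range(m):
        Ri=R0@Ro.from_rotvec(w*i/m).as_matrix(); d=Ri.T@dp/m
        print('{"ax":%.3f,"ay":%.3f,"az":%.3f,"dx":%.1f,"dy":%.1f,"dz":%.1f}'%(*(w/m),*d))
E
python3 - <<'E'
from h import *
G=np.array((533.1,-236.6,118.2)); z=RT(.149,np.pi/6)[:,1]*-1
print(RT(.149,np.pi/6))
plan(G+z*90,RT(.149,np.pi/6),16)
E
```

```text
[[ 0.14844929 -0.49446001  0.85642986]
 [-0.98892002 -0.07422464  0.12856085]
 [ 0.         -0.8660254  -0.5       ]]
rows 16 dp [410.2 398.3 -51.6] dist 574.1 turn [-0.523  0.101  0.025]
{"ax":-0.033,"ay":0.006,"az":0.002,"dx":-17.7,"dy":3.3,"dz":31.0}
{"ax":-0.033,"ay":0.006,"az":0.002,"dx":-17.9,"dy":2.3,"dz":31.0}
{"ax":-0.033,"ay":0.006,"az":0.002,"dx":-18.1,"dy":1.3,"dz":31.0}
{"ax":-0.033,"ay":0.006,"az":0.002,"dx":-18.3,"dy":0.3,"dz":30.9}
{"ax":-0.033,"ay":0.006,"az":0.002,"dx":-18.5,"dy":-0.7,"dz":30.7}
{"ax":-0.033,"ay":0.006,"az":0.002,"dx":-18.7,"dy":-1.6,"dz":30.6}
{"ax":-0.033,"ay":0.006,"az":0.002,"dx":-18.9,"dy":-2.6,"dz":30.4}
{"ax":-0.033,"ay":0.006,"az":0.002,"dx":-19.1,"dy":-3.6,"dz":30.2}
{"ax":-0.033,"ay":0.006,"az":0.002,"dx":-19.3,"dy":-4.5,"dz":29.9}
{"ax":-0.033,"ay":0.006,"az":0.002,"dx":-19.5,"dy":-5.5,"dz":29.6}
{"ax":-0.033,"ay":0.006,"az":0.002,"dx":-19.7,"dy":-6.4,"dz":29.3}
{"ax":-0.033,"ay":0.006,"az":0.002,"dx":-19.9,"dy":-7.3,"dz":29.0}
{"ax":-0.033,"ay":0.006,"az":0.002,"dx":-20.0,"dy":-8.2,"dz":28.6}
{"ax":-0.033,"ay":0.006,"az":0.002,"dx":-20.2,"dy":-9.1,"dz":28.2}
{"ax":-0.033,"ay":0.006,"az":0.002,"dx":-20.4,"dy":-10.0,"dz":27.7}
{"ax":-0.033,"ay":0.006,"az":0.002,"dx":-20.6,"dy":-10.9,"dz":27.3}
```

Two white/grey candidates lie in the stand: the left one in the top view (body about (407,228)) and the right one (about (447,222)). The left one is wider (about 12 px against 9) and has a thicker shaft, so it is the thick pipette. The enlarged crops confirmed this. The red and yellow ones are lookalikes.

Emit:
play_rows --steps '[{"ax": 0, "ay": 0.006, "az": 0, "dx": -17.7, "dy": -3, "dz": 31, "claw": -1}, {"ax": 0, "ay": 0.006, "az": 0, "dx": -18, "dy": -3, "dz": 31, "claw": -1}, {"ax": 0, "ay": 0.006, "az": 0, "dx": -18, "dy": -3, "dz": 31, "claw": -1}, {"ax": 0, "ay": 0.006, "az": 0, "dx": -18, "dy": 0, "dz": 31, "claw": -1}, {"ax": -0.03, "ay": 0.006, "az": 0, "dx": -18, "dy": 0, "dz": 31, "claw": -1}, {"ax": -0.03, "ay": 0.006, "az": 0, "dx": -18, "dy": 0, "dz": 31, "claw": -1}, {"ax": -0.03, "ay": 0.006, "az": 0, "dx": -18, "dy": 0, "dz": 31, "claw": -1}, {"ax": -0.03, "ay": 0.006, "az": 0, "dx": -18, "dy": 0, "dz": 31, "claw": -1}]'

```text
time: 0.77
ee_pos: [371.6, -428.7, 238.4]
tcp_rot: [[0.185, -0.124, 0.975], [-0.983, -0.02, 0.184], [-0.003, -0.992, -0.126]]
wrist_force: [1.4, -0.6, 0.1]
width: 85.5
```

```bash
python3 - <<'E'
from h import *
G=np.array((533.1,-236.6,118.2)); z=RT(.149,np.pi/6)[:,1]*-1
plan(G+z*90,RT(.149,np.pi/6),8)
E
```

```text
rows 8 dp [200.5 198.  -51.8] dist 286.5 turn [-0.398  0.036  0.009]
{"ax":-0.050,"ay":0.005,"az":0.001,"dx":-19.7,"dy":2.8,"dz":29.8}
{"ax":-0.050,"ay":0.005,"az":0.001,"dx":-19.8,"dy":1.4,"dz":29.8}
{"ax":-0.050,"ay":0.005,"az":0.001,"dx":-19.9,"dy":-0.1,"dz":29.8}
{"ax":-0.050,"ay":0.005,"az":0.001,"dx":-20.1,"dy":-1.6,"dz":29.6}
{"ax":-0.050,"ay":0.005,"az":0.001,"dx":-20.2,"dy":-3.0,"dz":29.4}
{"ax":-0.050,"ay":0.005,"az":0.001,"dx":-20.3,"dy":-4.4,"dz":29.1}
{"ax":-0.050,"ay":0.005,"az":0.001,"dx":-20.5,"dy":-5.9,"dz":28.8}
{"ax":-0.050,"ay":0.005,"az":0.001,"dx":-20.6,"dy":-7.2,"dz":28.4}
```

Emit:
play_rows --steps '[{"ax": -0.05, "ay": 0.005, "az": 0, "dx": -19.7, "dy": 0, "dz": 29.8, "claw": -1}, {"ax": -0.05, "ay": 0.005, "az": 0, "dx": -19.8, "dy": -2, "dz": 29.8, "claw": -1}, {"ax": -0.05, "ay": 0.005, "az": 0, "dx": -20, "dy": -4, "dz": 29.8, "claw": -1}, {"ax": -0.05, "ay": 0.005, "az": 0, "dx": -20, "dy": -4, "dz": 29.6, "claw": -1}, {"ax": -0.05, "ay": 0.005, "az": 0, "dx": -20, "dy": -4, "dz": 29.4, "claw": -1}, {"ax": -0.05, "ay": 0.005, "az": 0, "dx": -20, "dy": -4, "dz": 29, "claw": -1}, {"ax": -0.05, "ay": 0.005, "az": 0, "dx": -20.5, "dy": -4, "dz": 28.8, "claw": -1}, {"ax": -0.05, "ay": 0.005, "az": 0, "dx": -20.6, "dy": -4, "dz": 28.4, "claw": -1}]'

```text
time: 1.43
ee_pos: [580.8, -219.5, 191.1]
tcp_rot: [[0.147, -0.509, 0.848], [-0.989, -0.091, 0.117], [0.018, -0.856, -0.517]]
wrist_force: [0.5, -1.1, -0.5]
width: 85.7
```

```bash
python3 - <<'E'
from h import *
G=np.array((533.1,-236.6,118.2)); z=RT(.149,np.pi/6)[:,1]*-1
plan(G+z*60,RT(.149,np.pi/6),2)
a=snap('top','t1',(360,160,480,280),5)
a=snap('scene','s1',(200,130,330,250),5)
E
```

```text
rows 2 dp [-23.5 -13.5 -30.5] dist 40.8 turn [ 0.02  -0.01   0.014]
{"ax":0.010,"ay":-0.005,"az":0.007,"dx":4.7,"dy":19.6,"dz":-2.9}
{"ax":0.010,"ay":-0.005,"az":0.007,"dx":4.8,"dy":19.6,"dz":-3.1}
```

View pics/s1.png

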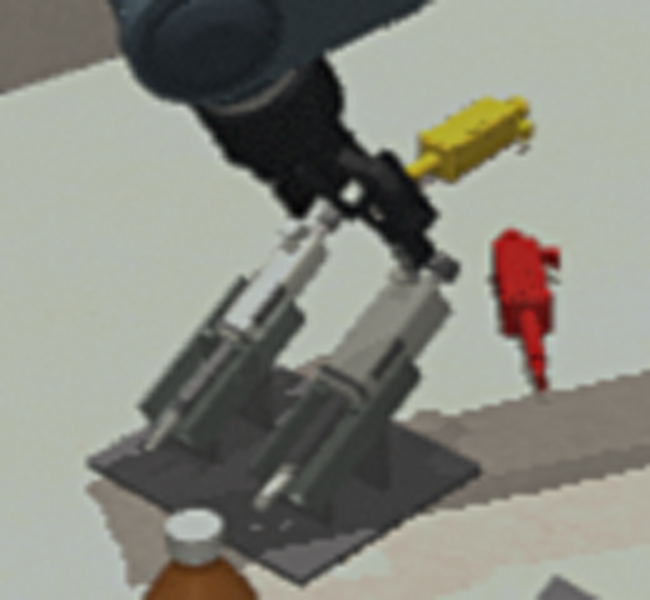

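View pics/t1.png

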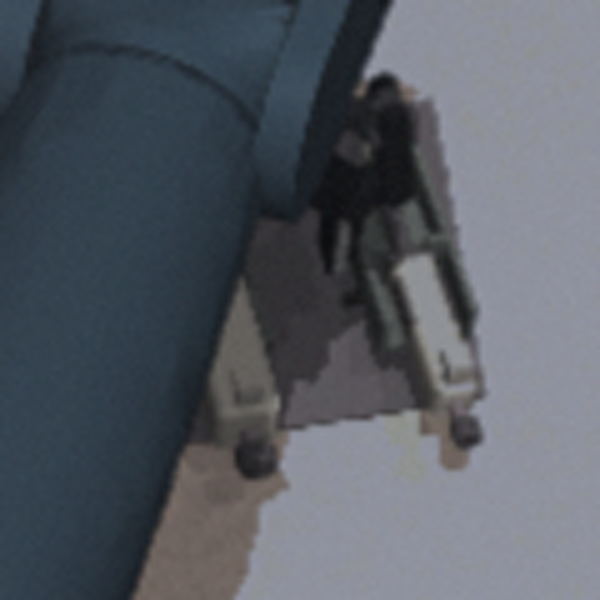

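The pipettes have not moved. The gripper is above the thick one, whose button is at about (288,183) in the scene view. I'm closing in.

Emit:
play_rows --steps '[{"ax": 0.01, "ay": -0.005, "az": 0.007, "dx": 4.7, "dy": 19.6, "dz": -3, "claw": -1}, {"ax": 0.01, "ay": -0.005, "az": 0.007, "dx": 4.8, "dy": 19.6, "dz": -3, "claw": -1}, {"ax": 0, "ay": 0, "az": 0, "dx": 0, "dy": 0, "dz": 0, "claw": -1}]'

```text
time: 1.78
ee_pos: [558.4, -227.8, 152.2]
tcp_rot: [[0.16, -0.499, 0.852], [-0.987, -0.074, 0.142], [-0.008, -0.864, -0.504]]
wrist_force: [-0.6, 0.3, -0.1]
width: 85.4
```

```bash
python3 - <<'E'
from h import *
G=np.array((533.1,-236.6,118.2)); z=RT(.149,np.pi/6)[:,1]*-1
plan(G,RT(.149,np.pi/6),4)
E
```

```text
rows 4 dp [-30.8  -9.6 -43.5] dist 54.1 turn [ 0.005  0.014 -0.001]
{"ax":0.001,"ay":0.004,"az":-0.000,"dx":1.2,"dy":13.4,"dz":-1.4}
{"ax":0.001,"ay":0.004,"az":-0.000,"dx":1.2,"dy":13.4,"dz":-1.4}
{"ax":0.001,"ay":0.004,"az":-0.000,"dx":1.2,"dy":13.4,"dz":-1.4}
{"ax":0.001,"ay":0.004,"az":-0.000,"dx":1.2,"dy":13.4,"dz":-1.4}
```

Emit:
play_rows --steps '[{"ax": 0.001, "ay": 0.003, "az": 0, "dx": 1.2, "dy": 13.4, "dz": -1.4, "claw": -1}, {"ax": 0.001, "ay": 0.003, "az": 0, "dx": 1.2, "dy": 13.4, "dz": -1.4, "claw": -1}, {"ax": 0.001, "ay": 0.003, "az": 0, "dx": 1.2, "dy": 13.4, "dz": -1.4, "claw": -1}, {"ax": 0.001, "ay": 0.003, "az": 0, "dx": 1.2, "dy": 13.4, "dz": -1.4, "claw": -1}, {"dx": 0, "claw": -1}]'

```text
validation failed for argument at $.st...
```

```bash
python3 - <<'E'
from h import *
G=np.array((533.1,-236.6,118.2)); z=RT(.149,np.pi/6)[:,1]*-1
plan(G,RT(.149,np.pi/6),1)
a=snap('top','t2',(360,160,480,280),5)
a=snap('scene','s2',(200,130,330,250),5)
E
```

```text
rows 2 dp [-30.8  -9.6 -43.5] dist 54.1 turn [ 0.005  0.014 -0.001]
{"ax":0.002,"ay":0.007,"az":-0.000,"dx":2.5,"dy":26.8,"dz":-2.8}
{"ax":0.002,"ay":0.007,"az":-0.000,"dx":2.5,"dy":26.8,"dz":-2.9}
```

View pics/s2.png

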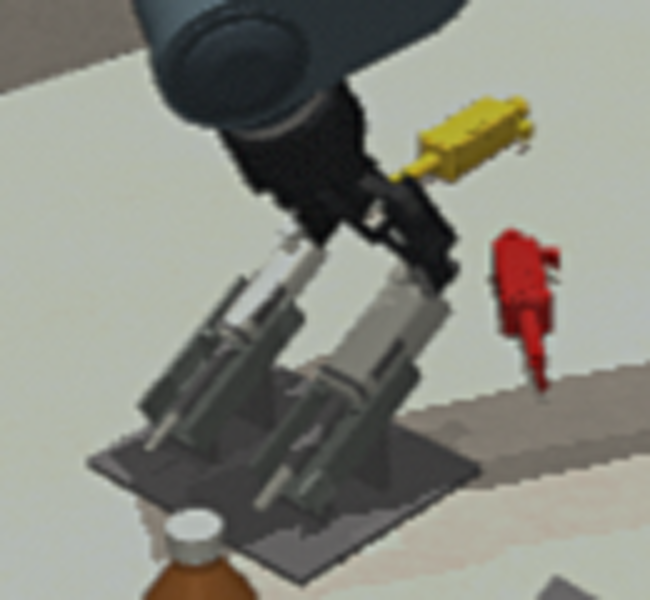

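All keys are needed in each row.

Emit:
play_rows --steps '[{"ax": 0.001, "ay": 0.003, "az": 0, "dx": 1.2, "dy": 13.4, "dz": -1.4, "claw": -1}, {"ax": 0.001, "ay": 0.003, "az": 0, "dx": 1.2, "dy": 13.4, "dz": -1.4, "claw": -1}, {"ax": 0.001, "ay": 0.003, "az": 0, "dx": 1.2, "dy": 13.4, "dz": -1.4, "claw": -1}, {"ax": 0.001, "ay": 0.003, "az": 0, "dx": 1.2, "dy": 13.4, "dz": -1.4, "claw": -1}, {"ax": 0, "ay": 0, "az": 0, "dx": 0, "dy": 0, "dz": 0, "claw": -1}]'

```text
time: 2.3
ee_pos: [530.1, -239.8, 112.4]
tcp_rot: [[0.148, -0.485, 0.862], [-0.989, -0.079, 0.126], [0.007, -0.871, -0.491]]
wrist_force: [-0.3, 0.0, -0.3]
width: 85.5
```

```bash
python3 - <<'E'
from h import *
G=np.array((533.1,-236.6,118.2)); z=RT(.149,np.pi/6)[:,1]*-1
plan(G,RT(.149,np.pi/6),1)
a=snap('scene','s3',(200,130,330,250),5)
E
```

```text
rows 1 dp [-2.4  2.4 -3.8] dist 5.1 turn [-0.01  -0.004  0.006]
{"ax":-0.010,"ay":-0.004,"az":0.006,"dx":-2.8,"dy":4.3,"dz":0.1}
```

View pics/s3.png

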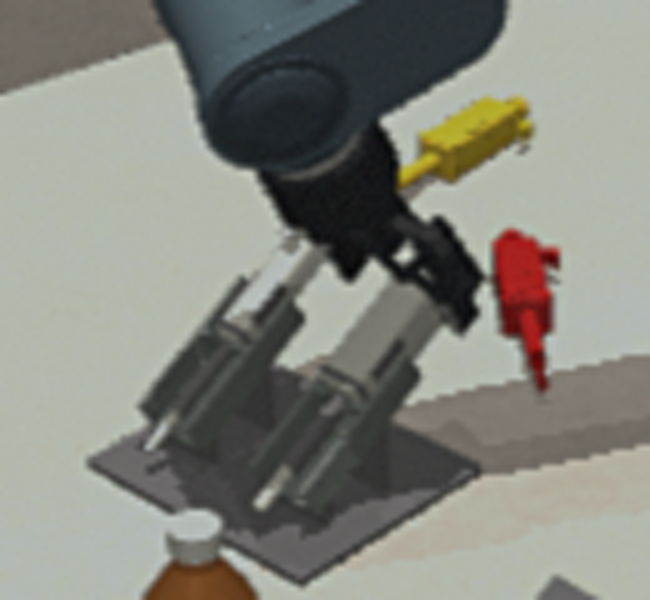

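The fingers straddle the top end. I'm trimming the position and closing.

Emit:
play_rows --steps '[{"ax": -0.01, "ay": -0.004, "az": 0.006, "dx": -2.8, "dy": 4, "dz": 0, "claw": -1}, {"ax": 0, "ay": 0, "az": 0, "dx": 0, "dy": 0, "dz": 0, "claw": 1}, {"ax": 0, "ay": 0, "az": 0, "dx": 0, "dy": 0, "dz": 0, "claw": 1}, {"ax": 0, "ay": 0, "az": 0, "dx": 0, "dy": 0, "dz": 0, "claw": 1}, {"ax": 0, "ay": 0, "az": 0, "dx": 0, "dy": 0, "dz": 0, "claw": 1}, {"ax": 0, "ay": 0, "az": 0, "dx": 0, "dy": 0, "dz": 0, "claw": 1}, {"ax": 0, "ay": 0, "az": 0, "dx": 0, "dy": 0, "dz": 0, "claw": 1}]' --squeeze 70

```text
time: 2.93
ee_pos: [531.1, -238.0, 113.1]
tcp_rot: [[0.15, -0.489, 0.859], [-0.989, -0.078, 0.128], [0.004, -0.869, -0.495]]
wrist_force: [-0.4, -0.6, -2.9]
width: 30.5
```

```bash
python3 - <<'E'
from h import *
s=robot.sense(); p=s['ee_pos']; plan(tcp=p+np.array([0,0,100]),n=5)
E
```

```text
rows 5 dp [  0.   0. 100.] dist 100.0 turn [0. 0. 0.]
{"ax":0.000,"ay":0.000,"az":0.000,"dx":0.1,"dy":-17.4,"dz":-9.9}
{"ax":0.000,"ay":0.000,"az":0.000,"dx":0.1,"dy":-17.4,"dz":-9.9}
{"ax":0.000,"ay":0.000,"az":0.000,"dx":0.1,"dy":-17.4,"dz":-9.9}
{"ax":0.000,"ay":0.000,"az":0.000,"dx":0.1,"dy":-17.4,"dz":-9.9}
{"ax":0.000,"ay":0.000,"az":0.000,"dx":0.1,"dy":-17.4,"dz":-9.9}
```

Emit:
play_rows --steps '[{"ax": 0, "ay": 0, "az": 0, "dx": 0, "dy": -8.7, "dz": -5, "claw": 1}, {"ax": 0, "ay": 0, "az": 0, "dx": 0, "dy": -13, "dz": -7.5, "claw": 1}, {"ax": 0, "ay": 0, "az": 0, "dx": 0, "dy": -17.4, "dz": -9.9, "claw": 1}, {"ax": 0, "ay": 0, "az": 0, "dx": 0, "dy": -17.4, "dz": -9.9, "claw": 1}, {"ax": 0, "ay": 0, "az": 0, "dx": 0, "dy": -17.4, "dz": -9.9, "claw": 1}, {"ax": 0, "ay": 0, "az": 0, "dx": 0, "dy": -17.4, "dz": -9.9, "claw": 1}, {"ax": 0, "ay": 0, "az": 0, "dx": 0, "dy": 0, "dz": 0, "claw": 1}]'

```text
time: 3.52
ee_pos: [530.8, -237.0, 227.6]
tcp_rot: [[0.15, -0.488, 0.86], [-0.989, -0.077, 0.129], [0.003, -0.869, -0.494]]
wrist_force: [0.8, -0.7, -0.8]
width: 31.2
```

```bash
python3 - <<'E'
from h import *
snap('scene','s4',(200,100,330,250),4)
snap('top','t4',(330,150,480,280),4)
E
```

```text
(no output)
```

View pics/s4.png

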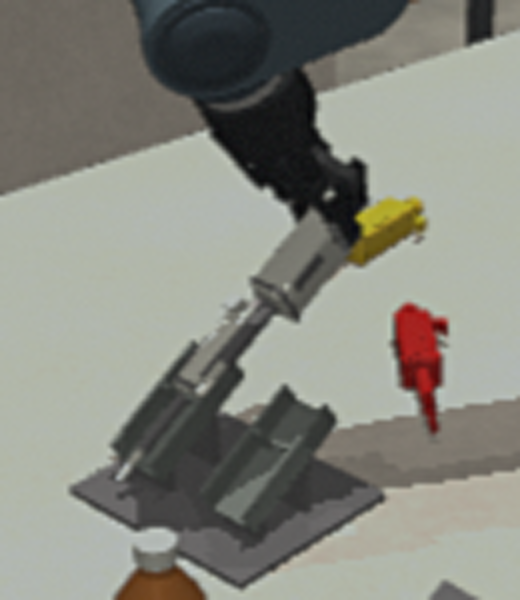

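View pics/t4.png

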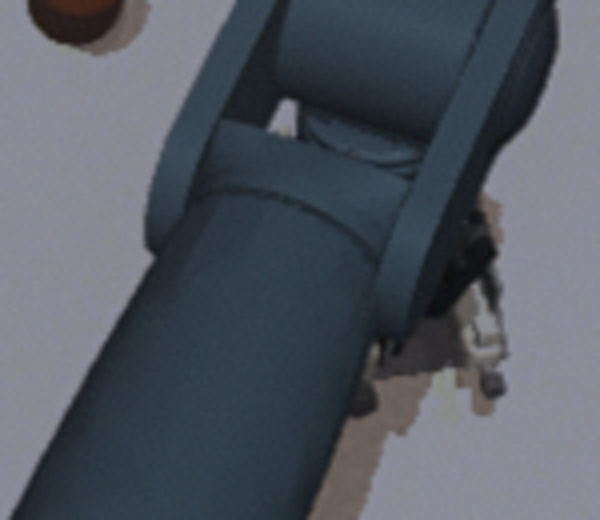

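The thick pipette is out of the channel, still held at the same slope, and the slim one has stayed put (its button is at (233,308) in the crop). Next I swing to the free bench at about (590,-75) and level it.

```bash
python3 - <<'E'
from h import *
plan((551.5,-123.6,150),RT(.9,0),8)
E
```

```text
rows 8 dp [ 22.1 112.5 -84.3] dist 142.3 turn [ 0.496 -0.732 -0.196]
{"ax":0.062,"ay":-0.091,"az":-0.024,"dx":-13.5,"dy":6.7,"dz":9.4}
{"ax":0.062,"ay":-0.091,"az":-0.024,"dx":-12.8,"dy":7.0,"dz":10.2}
{"ax":0.062,"ay":-0.091,"az":-0.024,"dx":-12.0,"dy":7.4,"dz":10.9}
{"ax":0.062,"ay":-0.091,"az":-0.024,"dx":-11.1,"dy":7.8,"dz":11.5}
{"ax":0.062,"ay":-0.091,"az":-0.024,"dx":-10.2,"dy":8.2,"dz":12.0}
{"ax":0.062,"ay":-0.091,"az":-0.024,"dx":-9.3,"dy":8.8,"dz":12.3}
{"ax":0.062,"ay":-0.091,"az":-0.024,"dx":-8.4,"dy":9.3,"dz":12.6}
{"ax":0.062,"ay":-0.091,"az":-0.024,"dx":-7.5,"dy":9.9,"dz":12.7}
```

Emit:
play_rows --steps '[{"ax": 0.062, "ay": -0.091, "az": -0.024, "dx": -13.5, "dy": 6.7, "dz": 9.4, "claw": 1}, {"ax": 0.062, "ay": -0.091, "az": -0.024, "dx": -12.8, "dy": 7, "dz": 10.2, "claw": 1}, {"ax": 0.062, "ay": -0.091, "az": -0.024, "dx": -12, "dy": 7.4, "dz": 10.9, "claw": 1}, {"ax": 0.062, "ay": -0.091, "az": -0.024, "dx": -11.1, "dy": 7.8, "dz": 11.5, "claw": 1}, {"ax": 0.062, "ay": -0.091, "az": -0.024, "dx": -10.2, "dy": 8.2, "dz": 12, "claw": 1}, {"ax": 0.062, "ay": -0.091, "az": -0.024, "dx": -9.3, "dy": 8.8, "dz": 12.3, "claw": 1}, {"ax": 0.062, "ay": -0.091, "az": -0.024, "dx": -8.4, "dy": 9.3, "dz": 12.6, "claw": 1}, {"ax": 0.062, "ay": -0.091, "az": -0.024, "dx": -7.5, "dy": 9.9, "dz": 12.7, "claw": 1}]'

```text
time: 4.28
ee_pos: [546.6, -116.9, 125.5]
tcp_rot: [[0.799, 0.005, 0.601], [-0.601, 0.019, 0.799], [-0.007, -1.0, 0.018]]
wrist_force: [0.3, 0.5, -1.6]
width: 30.4
```

```bash
python3 - <<'E'
from h import *
plan((551.5,-123.6,55),RT(.9,0),6)
E
```

```text
rows 6 dp [  4.9  -6.7 -81.5] dist 81.9 turn [-0.018  0.026 -0.008]
{"ax":-0.003,"ay":0.004,"az":-0.001,"dx":1.4,"dy":13.6,"dz":-0.6}
{"ax":-0.003,"ay":0.004,"az":-0.001,"dx":1.4,"dy":13.6,"dz":-0.6}
{"ax":-0.003,"ay":0.004,"az":-0.001,"dx":1.4,"dy":13.6,"dz":-0.6}
{"ax":-0.003,"ay":0.004,"az":-0.001,"dx":1.4,"dy":13.6,"dz":-0.5}
{"ax":-0.003,"ay":0.004,"az":-0.001,"dx":1.4,"dy":13.6,"dz":-0.5}
{"ax":-0.003,"ay":0.004,"az":-0.001,"dx":1.4,"dy":13.6,"dz":-0.4}
```

Emit:
play_rows --steps '[{"ax": -0.003, "ay": 0.004, "az": -0.001, "dx": 1.4, "dy": 13.6, "dz": -0.6, "claw": 1}, {"ax": -0.003, "ay": 0.004, "az": -0.001, "dx": 1.4, "dy": 13.6, "dz": -0.6, "claw": 1}, {"ax": -0.003, "ay": 0.004, "az": -0.001, "dx": 1.4, "dy": 13.6, "dz": -0.6, "claw": 1}, {"ax": -0.003, "ay": 0.004, "az": -0.001, "dx": 1.4, "dy": 13.6, "dz": -0.6, "claw": 1}, {"ax": -0.003, "ay": 0.004, "az": -0.001, "dx": 1.4, "dy": 13.6, "dz": -0.6, "claw": 1}, {"ax": 0, "ay": 0, "az": 0, "dx": 0, "dy": 8, "dz": 0, "claw": 1}]'

```text
time: 4.78
ee_pos: [539.2, -115.9, 35.1]
tcp_rot: [[0.789, -0.019, 0.614], [-0.614, 0.013, 0.79], [-0.023, -1.0, -0.001]]
wrist_force: [-0.8, -0.6, -1.0]
width: 30.4
```

```bash
python3 - <<'E'
from h import *
plan((551.5,-123.6,28),RT(.9,0),4)
snap('scene','s5',(230,140,390,290),4)
snap('top','t5',(280,150,440,300),4)
E
```

```text
rows 4 dp [ 12.3  -7.7 -18.1] dist 23.2 turn [ 0.001  0.01  -0.023]
{"ax":0.000,"ay":0.003,"az":-0.006,"dx":3.7,"dy":4.4,"dz":0.4}
{"ax":0.000,"ay":0.003,"az":-0.006,"dx":3.7,"dy":4.5,"dz":0.4}
{"ax":0.000,"ay":0.003,"az":-0.006,"dx":3.7,"dy":4.5,"dz":0.4}
{"ax":0.000,"ay":0.003,"az":-0.006,"dx":3.6,"dy":4.5,"dz":0.4}
```

View pics/s5.png

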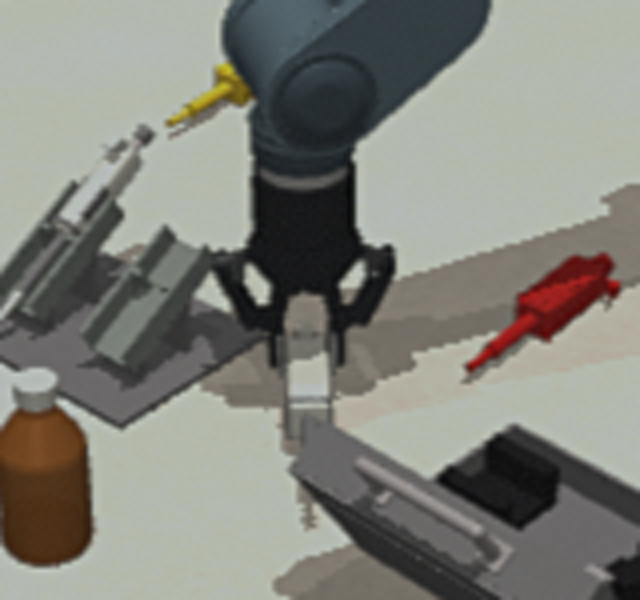

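View pics/t5.png

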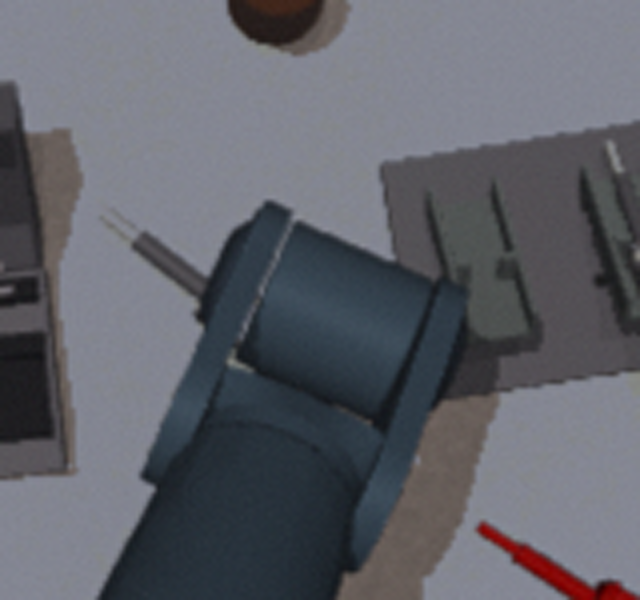

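The pipette is level, about 18 mm above free bench, and clear of the case and stand. I'm lowering it.

Emit:
play_rows --steps '[{"ax": 0, "ay": 0, "az": -0.01, "dx": 2, "dy": 5, "dz": 0, "claw": 1}, {"ax": 0, "ay": 0, "az": -0.01, "dx": 2, "dy": 4, "dz": 0, "claw": 1}, {"ax": 0, "ay": 0, "az": 0, "dx": 0, "dy": 3, "dz": 0, "claw": 1}, {"ax": 0, "ay": 0, "az": 0, "dx": 0, "dy": 0, "dz": 0, "claw": 1}]'

```text
time: 5.22
ee_pos: [542.7, -118.5, 23.1]
tcp_rot: [[0.79, -0.001, 0.614], [-0.614, -0.0, 0.79], [-0.0, -1.0, -0.001]]
wrist_force: [0.2, -0.3, -0.6]
width: 30.4
```

Emit:
play_rows --steps '[{"ax": 0, "ay": 0, "az": 0, "dx": 0, "dy": 2, "dz": 0, "claw": 1}, {"ax": 0, "ay": 0, "az": 0, "dx": 0, "dy": 2, "dz": 0, "claw": 1}]'

```text
time: 5.38
ee_pos: [543.6, -118.9, 20.0]
tcp_rot: [[0.79, 0.001, 0.613], [-0.613, -0.001, 0.79], [0.002, -1.0, -0.0]]
wrist_force: [-0.5, -0.3, -0.7]
width: 30.5
```

Emit:
play_rows --steps '[{"ax": 0, "ay": 0, "az": 0, "dx": 0, "dy": 2, "dz": 0, "claw": 1}, {"ax": 0, "ay": 0, "az": 0, "dx": 0, "dy": 2, "dz": 0, "claw": 1}]'

```text
time: 5.55
ee_pos: [543.9, -119.1, 19.0]
tcp_rot: [[0.79, -0.001, 0.613], [-0.613, -0.001, 0.79], [-0.001, -1.0, -0.001]]
wrist_force: [-12.5, 4.1, 26.1]
width: 30.8
```

```bash
python3 - <<'E'
from h import *
snap('scene','s6',(270,180,350,280),6)
E
```

```text
(no output)
```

View pics/s6.png

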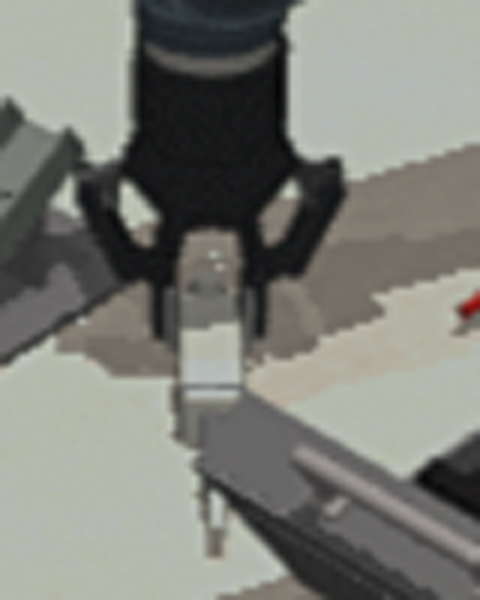

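Contact with the bench (26 N). I'm releasing and rising.

Emit:
play_rows --steps '[{"ax": 0, "ay": 0, "az": 0, "dx": 0, "dy": 0, "dz": 0, "claw": 1}, {"ax": 0, "ay": 0, "az": 0, "dx": 0, "dy": 0, "dz": 0, "claw": -0.2}, {"ax": 0, "ay": 0, "az": 0, "dx": 0, "dy": 0, "dz": 0, "claw": -0.6}, {"ax": 0, "ay": 0, "az": 0, "dx": 0, "dy": 0, "dz": 0, "claw": -1}, {"ax": 0, "ay": 0, "az": 0, "dx": 0, "dy": 0, "dz": 0, "claw": -1}, {"ax": 0, "ay": 0, "az": 0, "dx": 0, "dy": 0, "dz": 0, "claw": -1}, {"ax": 0, "ay": 0, "az": 0, "dx": 0, "dy": 0, "dz": 0, "claw": -1}]'

```text
time: 6.18
ee_pos: [546.0, -119.9, 21.2]
tcp_rot: [[0.79, 0.003, 0.613], [-0.613, -0.002, 0.79], [0.004, -1.0, 0.0]]
wrist_force: [0.3, 0.3, 0.3]
width: 85.5
```

Emit:
play_rows --steps '[{"ax": 0, "ay": 0, "az": 0, "dx": 0, "dy": -15, "dz": 0, "claw": -1}, {"ax": 0, "ay": 0, "az": 0, "dx": 0, "dy": -25, "dz": 0, "claw": -1}, {"ax": 0, "ay": 0, "az": 0, "dx": 0, "dy": -35, "dz": 0, "claw": -1}, {"ax": 0, "ay": 0, "az": 0, "dx": 0, "dy": -35, "dz": 0, "claw": -1}, {"ax": 0, "ay": 0, "az": 0, "dx": 20, "dy": -35, "dz": -30, "claw": -1}, {"ax": 0, "ay": 0, "az": 0, "dx": 20, "dy": -20, "dz": -35, "claw": -1}, {"ax": 0, "ay": 0, "az": 0, "dx": 20, "dy": 0, "dz": -35, "claw": -1}, {"ax": 0, "ay": 0, "az": 0, "dx": 20, "dy": 0, "dz": -35, "claw": -1}]'

```text
time: 6.85
ee_pos: [525.5, -265.4, 184.1]
tcp_rot: [[0.797, -0.004, 0.603], [-0.603, 0.0, 0.797], [-0.003, -1.0, -0.002]]
wrist_force: [0.2, 0.1, 1.2]
width: 85.5
```

```bash
python3 - <<'E'
from h import *
snap('scene','s7',(250,180,370,280),5)
snap('top','t7',(270,160,420,290),4.5)
E
```

```text
(no output)
```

View pics/s7.png

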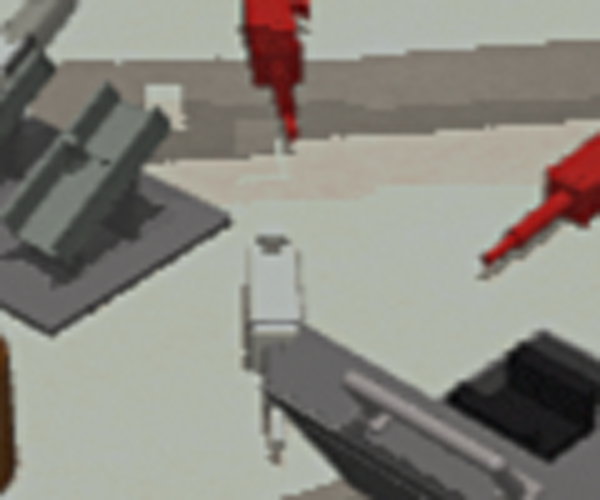

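View pics/t7.png

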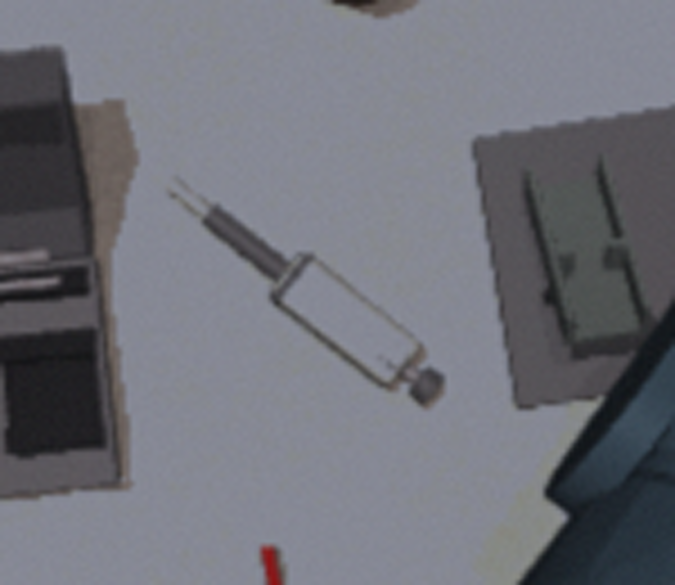

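The pipette lies flat and released, hook up, with the button at about (364.6,245.4) and the tip at about (307.5,200.4) in the top view. I'm measuring it and refining the case from colour masks.

```bash
python3 - <<'E'
from h import *
np.set_printoptions(precision=2,suppress=True)
t=lambda x,y:(270+x/4.5-.4,160+y/4.5-.4)
s=lambda x,y:(250+x/5-.4,180+y/5-.4)
b=onz('top',t(427,386),17);tip=onz('top',t(170,183),17)
d=tip-b;print(b,tip,np.linalg.norm(d),np.arctan2(d[1],d[0]), b+d/np.linalg.norm(d)*92)
c=np.array([onz('top',t(*p),34) for p in((310,253),(275,295),(422,350),(392,388))]);print(c,c.mean(0))
m1=(c[0]+c[1])/2;m2=(c[2]+c[3])/2;v=m1-m2;print(np.linalg.norm(v),np.arctan2(v[1],v[0]),c.mean(0)+v/np.linalg.norm(v)*32)
# height from two views: shaft-end top edge corners of body
print(tri(s(247,320),t(310,253)),tri(s(298,320),t(275,295)))
a=viewer.get_image('top'); snap('top','t8',(195,215,305,285),7,a)
snap('scene','s8',(335,240,430,320),8)
E
```

```text
[ 524.89 -142.57   17.  ] [643.4    5.28  17.  ] 189.4866144767131 0.895121184086723 [582.43 -70.78  17.  ]
[[ 600.16  -75.25   34.  ]
 [ 576.19  -55.19   34.  ]
 [ 544.46 -138.53   34.  ]
 [ 522.9  -121.35   34.  ]] [560.93 -97.58  34.  ]
84.60863026537325 0.870906022625549 [581.54 -73.1   34.  ]
(array([599.46, -74.76,  36.13]), np.float64(1.2396718310076476)) (array([576.26, -55.43,  36.04]), np.float64(0.7417962266115732))
```

View pics/t8.png

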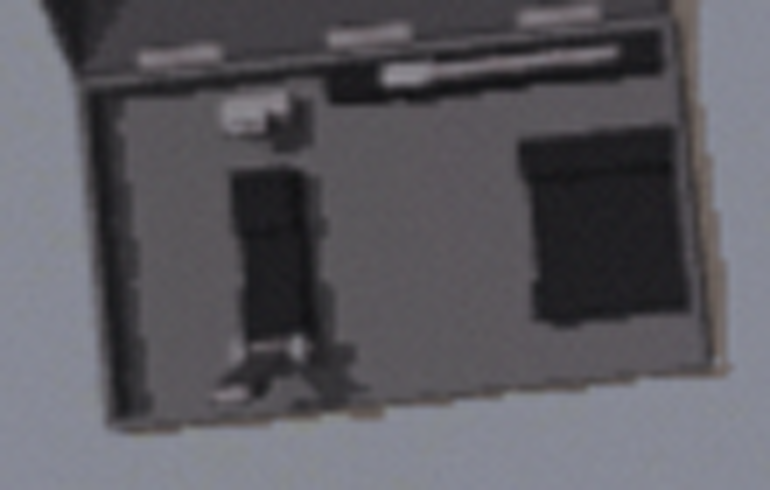

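View pics/s8.png

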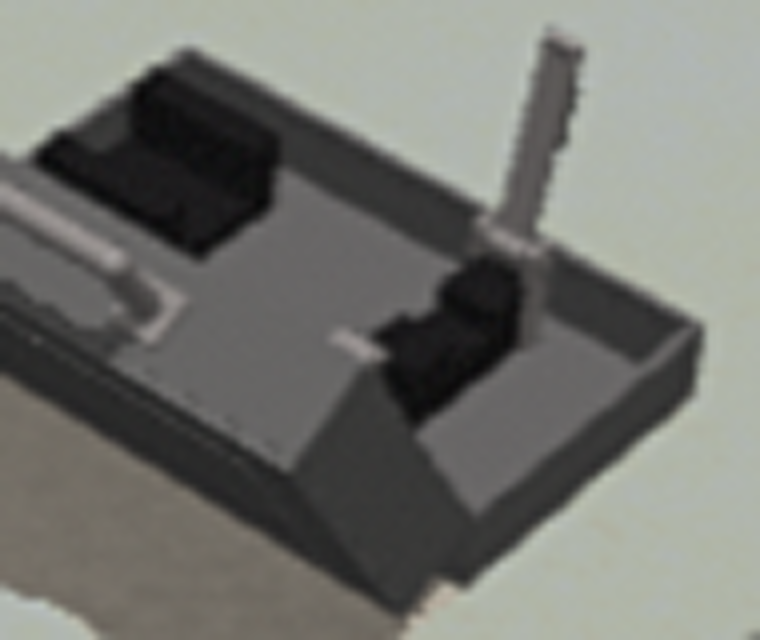

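```bash
python3 - <<'E'
from h import *
np.set_printoptions(precision=1,suppress=True)
t=lambda x,y:(195+x/7-.4,215+y/7-.4)
s=lambda x,y:(335+x/8-.4,240+y/8-.4)
print('cam',ray('top',(0,0))[0],ray('scene',(0,0))[0])
for z in(32,):
  c=np.array([onz('top',t(*p),z) for p in((85,86),(672,22),(722,368),(108,428))])
  print(c,c.mean(0)); 
  for i,j in((0,1),(3,2),(0,3),(1,2)):
    d=c[i]-c[j];print(i,j,np.linalg.norm(d),np.arctan2(d[1],d[0]))
print('front z0',np.array([onz('top',t(*p),0) for p in((722,372),(108,431))]))
b=np.array([onz('top',t(*p),37) for p in((519,142),(670,127),(690,308),(535,320))]);print('body blk',b,b.mean(0))
b=np.array([onz('top',t(*p),33) for p in((232,173),(300,166),(315,335),(245,345))]);print('shaft blk',b,b.mean(0))
print('front corners scene z32',np.array([onz('scene',s(*p),32) for p in((188,50),(702,328))]))
print('tri', tri(s(188,50),t(722,368)),tri(s(702,328),t(108,428)))
E
```

```text
cam [ 458.6  -43.1 1238.8] [1374.2  865.9  936.5]
[[573.3 264.8  32. ]
 [596.   48.   32. ]
 [468.8  29.5  32. ]
 [447.4 254.7  32. ]] [521.4 149.2  32. ]
0 1 217.99166418269147 1.6752524337415318
3 2 226.1924274873435 1.6655537695772642
0 3 126.24321995911896 0.0799247486286475
1 2 128.49995491169156 0.14410478076733674
front z0 [[467.6  31.5   0. ]
 [446.  262.6   0. ]]
body blk [[551.6 103.6  37. ]
 [556.8  48.3  37. ]
 [490.7  40.9  37. ]
 [486.4  97.5  37. ]] [521.4  72.6  37. ]
shaft blk [[540.8 209.8  33. ]
 [543.3 184.7  33. ]
 [481.3 178.7  33. ]
 [477.7 204.4  33. ]] [510.8 194.4  33. ]
front corners scene z32 [[471.9  38.   32. ]
 [449.3 256.4  32. ]]
tri (array([467.5,  31.3,  26.2]), np.float64(4.008779004129256)) (array([447.4, 255.2,  30.1]), np.float64(0.003469335453213771))
```

```bash
python3 - <<'E'
from h import *
plan((569.1,-88.0,110),RT(.9,0),6)
E
```

```text
rows 6 dp [ 44.2 176.6 -83.2] dist 200.2 turn [ 0.002  0.02  -0.006]
{"ax":0.000,"ay":0.003,"az":-0.001,"dx":-11.9,"dy":13.9,"dz":27.9}
{"ax":0.000,"ay":0.003,"az":-0.001,"dx":-12.0,"dy":13.9,"dz":27.9}
{"ax":0.000,"ay":0.003,"az":-0.001,"dx":-12.1,"dy":13.9,"dz":27.8}
{"ax":0.000,"ay":0.003,"az":-0.001,"dx":-12.2,"dy":13.9,"dz":27.8}
{"ax":0.000,"ay":0.003,"az":-0.001,"dx":-12.3,"dy":13.9,"dz":27.7}
{"ax":0.000,"ay":0.003,"az":-0.001,"dx":-12.4,"dy":13.9,"dz":27.7}
```

Emit:
play_rows --steps '[{"ax": 0, "ay": 0.003, "az": -0.001, "dx": -12, "dy": 0, "dz": 27.9, "claw": -1}, {"ax": 0, "ay": 0.003, "az": -0.001, "dx": -12, "dy": 5, "dz": 27.9, "claw": -1}, {"ax": 0, "ay": 0.003, "az": -0.001, "dx": -12, "dy": 15, "dz": 27.9, "claw": -1}, {"ax": 0, "ay": 0.003, "az": -0.001, "dx": -12, "dy": 20, "dz": 27.8, "claw": -1}, {"ax": 0, "ay": 0.003, "az": -0.001, "dx": -12.2, "dy": 22, "dz": 27.8, "claw": -1}, {"ax": 0, "ay": 0.003, "az": -0.001, "dx": -12.2, "dy": 21, "dz": 27.8, "claw": -1}, {"ax": 0, "ay": 0, "az": 0, "dx": 0, "dy": 0, "dz": 0, "claw": -1}]'

```text
time: 7.63
ee_pos: [569.3, -73.5, 94.1]
tcp_rot: [[0.786, -0.003, 0.618], [-0.618, 0.0, 0.786], [-0.003, -1.0, -0.002]]
wrist_force: [-1.5, 0.3, -1.2]
width: 85.2
```

```bash
python3 - <<'E'
from h import *
plan((569.1,-88.0,50),RT(.9,0),3)
E
```

```text
rows 3 dp [ -0.2 -14.5 -55.1] dist 57.0 turn [ 0.002  0.005 -0.003]
{"ax":0.001,"ay":0.002,"az":-0.001,"dx":3.0,"dy":18.4,"dz":-3.8}
{"ax":0.001,"ay":0.002,"az":-0.001,"dx":3.0,"dy":18.4,"dz":-3.8}
{"ax":0.001,"ay":0.002,"az":-0.001,"dx":3.0,"dy":18.4,"dz":-3.8}
```

Emit:
play_rows --steps '[{"ax": 0, "ay": 0.002, "az": 0, "dx": 3, "dy": 18.4, "dz": -3.8, "claw": -1}, {"ax": 0, "ay": 0.002, "az": 0, "dx": 3, "dy": 18.4, "dz": -3.8, "claw": -1}, {"ax": 0, "ay": 0.002, "az": 0, "dx": 3, "dy": 18.4, "dz": -3.8, "claw": -1}, {"ax": 0, "ay": 0, "az": 0, "dx": 0, "dy": 0, "dz": 0, "claw": -1}]'

```text
time: 7.97
ee_pos: [567.0, -78.6, 34.7]
tcp_rot: [[0.791, -0.008, 0.611], [-0.611, 0.003, 0.791], [-0.008, -1.0, -0.003]]
wrist_force: [-1.4, 1.3, -0.6]
width: 85.6
```

```bash
python3 - <<'E'
from h import *
plan((569.1,-88.0,22),RT(.9,0),3)
E
```

```text
rows 3 dp [  2.1  -9.4 -23.7] dist 25.6 turn [ 0.003  0.013 -0.008]
{"ax":0.001,"ay":0.004,"az":-0.003,"dx":2.5,"dy":7.9,"dz":-2.0}
{"ax":0.001,"ay":0.004,"az":-0.003,"dx":2.5,"dy":7.9,"dz":-2.0}
{"ax":0.001,"ay":0.004,"az":-0.003,"dx":2.5,"dy":7.9,"dz":-2.0}
```

Emit:
play_rows --steps '[{"ax": 0, "ay": 0.004, "az": -0.003, "dx": 2.5, "dy": 7.5, "dz": -2.5, "claw": -1}, {"ax": 0, "ay": 0.004, "az": -0.003, "dx": 2.5, "dy": 7.5, "dz": -2.5, "claw": -1}, {"ax": 0, "ay": 0.004, "az": 0, "dx": 2.5, "dy": 6, "dz": -2.5, "claw": -1}, {"ax": 0, "ay": 0, "az": 0, "dx": 0, "dy": 0, "dz": 0, "claw": -1}]'

```text
time: 8.3
ee_pos: [568.4, -87.7, 13.4]
tcp_rot: [[0.785, -0.002, 0.619], [-0.619, -0.001, 0.785], [-0.001, -1.0, -0.003]]
wrist_force: [0.1, -1.0, 0.3]
width: 85.4
```

```bash
python3 - <<'E'
from h import *
plan((569.1,-88.0,22),RT(.9,0),1)
snap('scene','s9',(250,180,370,280),5)
E
```

```text
rows 1 dp [ 0.7 -0.3 -2.4] dist 2.5 turn [ 0.003  0.003 -0.001]
{"ax":0.003,"ay":0.003,"az":-0.001,"dx":0.7,"dy":2.4,"dz":0.2}
```

View pics/s9.png

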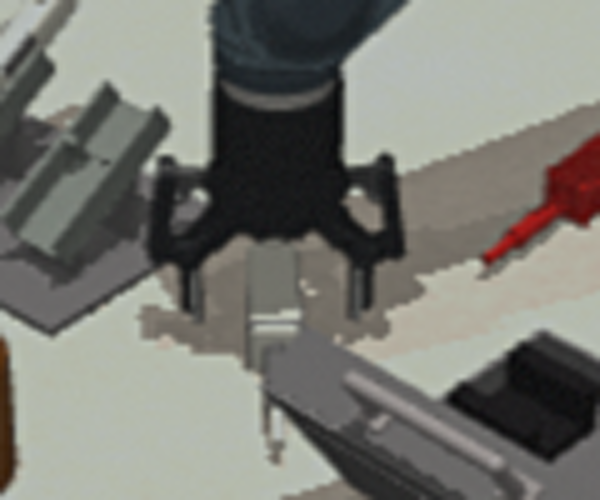

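The fingers are centred about the waist. I'm closing.

Emit:
play_rows --steps '[{"ax": 0, "ay": 0, "az": 0, "dx": 0, "dy": 0.5, "dz": 0, "claw": 1}, {"ax": 0, "ay": 0, "az": 0, "dx": 0, "dy": 0, "dz": 0, "claw": 1}, {"ax": 0, "ay": 0, "az": 0, "dx": 0, "dy": 0, "dz": 0, "claw": 1}, {"ax": 0, "ay": 0, "az": 0, "dx": 0, "dy": 0, "dz": 0, "claw": 1}, {"ax": 0, "ay": 0, "az": 0, "dx": 0, "dy": 0, "dz": 0, "claw": 1}, {"ax": 0, "ay": 0, "az": 0, "dx": 0, "dy": 0, "dz": 0, "claw": 1}]'

```text
time: 8.85
ee_pos: [571.5, -88.8, 17.0]
tcp_rot: [[0.785, 0.004, 0.62], [-0.62, -0.004, 0.785], [0.006, -1.0, -0.0]]
wrist_force: [-0.1, -0.6, -1.1]
width: 30.9
```

```bash
python3 - <<'E'
from h import *
s=robot.sense();print(s['ee_pos'],s['tcp_rot'],s['width'])
E
```

```text
[571.46337806 -88.80513973  16.98337567] [[ 7.84921785e-01  4.31547116e-03  6.19579831e-01]
 [-6.19569447e-01 -3.59004386e-03  7.84933635e-01]
 [ 5.61167723e-03 -9.99984244e-01 -1.44169551e-04]] 30.86670567736621
```

Emit:
play_rows --steps '[{"ax": 0, "ay": 0, "az": 0, "dx": 0, "dy": -10, "dz": 0, "claw": 1}, {"ax": 0, "ay": 0, "az": 0, "dx": 0, "dy": -20, "dz": 0, "claw": 1}, {"ax": 0, "ay": 0, "az": 0, "dx": 0, "dy": -30, "dz": 0, "claw": 1}, {"ax": 0, "ay": 0, "az": 0, "dx": 0, "dy": -35, "dz": 0, "claw": 1}, {"ax": 0, "ay": 0, "az": 0, "dx": 0, "dy": -35, "dz": 0, "claw": 1}, {"ax": 0, "ay": 0, "az": 0, "dx": 0, "dy": -20, "dz": 0, "claw": 1}]'

```text
time: 9.35
ee_pos: [565.0, -86.1, 167.1]
tcp_rot: [[0.785, -0.013, 0.62], [-0.62, 0.003, 0.785], [-0.012, -1.0, -0.006]]
wrist_force: [0.6, 0.0, -1.3]
width: 30.8
```

```bash
python3 - <<'E'
from h import *
plan(tcp=(516,128.9,160),R=RT(1.666),n=8)
snap('scene','s10',(250,120,370,280),4)
E
```

```text
rows 8 dp [-49.  215.   -7.1] dist 220.6 turn [ 0.001 -0.763 -0.013]
{"ax":0.000,"ay":-0.095,"az":-0.002,"dx":-21.4,"dy":1.0,"dz":17.3}
{"ax":0.000,"ay":-0.095,"az":-0.002,"dx":-19.7,"dy":1.0,"dz":19.3}
{"ax":0.000,"ay":-0.095,"az":-0.002,"dx":-17.8,"dy":1.0,"dz":21.1}
{"ax":0.000,"ay":-0.095,"az":-0.002,"dx":-15.7,"dy":1.0,"dz":22.7}
{"ax":0.000,"ay":-0.095,"az":-0.002,"dx":-13.5,"dy":0.9,"dz":24.1}
{"ax":0.000,"ay":-0.095,"az":-0.002,"dx":-11.1,"dy":0.9,"dz":25.2}
{"ax":0.000,"ay":-0.095,"az":-0.002,"dx":-8.7,"dy":0.9,"dz":26.2}
{"ax":0.000,"ay":-0.095,"az":-0.002,"dx":-6.1,"dy":0.9,"dz":26.9}
```

View pics/s10.png

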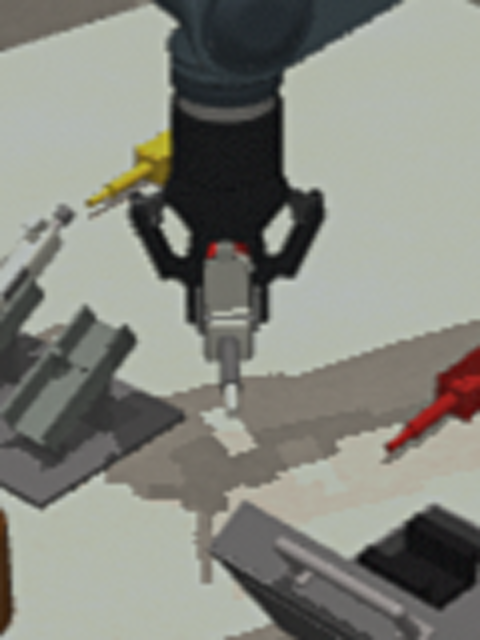

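The pipette is held level at the waist. I'm carrying it over the case.

Emit:
play_rows --steps '[{"ax": 0, "ay": -0.095, "az": -0.002, "dx": -21.4, "dy": 1, "dz": 17.3, "claw": 1}, {"ax": 0, "ay": -0.095, "az": -0.002, "dx": -19.7, "dy": 1, "dz": 19.3, "claw": 1}, {"ax": 0, "ay": -0.095, "az": -0.002, "dx": -17.8, "dy": 1, "dz": 21, "claw": 1}, {"ax": 0, "ay": -0.095, "az": -0.002, "dx": -15.7, "dy": 1, "dz": 22.7, "claw": 1}, {"ax": 0, "ay": -0.095, "az": -0.002, "dx": -13.5, "dy": 1, "dz": 24, "claw": 1}, {"ax": 0, "ay": -0.095, "az": -0.002, "dx": -11, "dy": 1, "dz": 25.2, "claw": 1}, {"ax": 0, "ay": -0.095, "az": -0.002, "dx": -8.7, "dy": 1, "dz": 26.2, "claw": 1}, {"ax": 0, "ay": -0.095, "az": -0.002, "dx": -6, "dy": 1, "dz": 26.9, "claw": 1}]'

```text
time: 10.07
ee_pos: [515.7, 130.7, 167.1]
tcp_rot: [[0.993, 0.019, -0.117], [0.118, -0.008, 0.993], [0.018, -1.0, -0.01]]
wrist_force: [0.3, 0.3, -1.6]
width: 30.8
```

```bash
python3 - <<'E'
from h import *
plan(tcp=(516,128.9,130),R=RT(1.666),n=3)
E
```

```text
rows 3 dp [  0.3  -1.8 -37.1] dist 37.1 turn [0.01  0.023 0.018]
{"ax":0.003,"ay":0.008,"az":0.006,"dx":-0.2,"dy":12.4,"dz":-0.5}
{"ax":0.003,"ay":0.008,"az":0.006,"dx":-0.1,"dy":12.4,"dz":-0.5}
{"ax":0.003,"ay":0.008,"az":0.006,"dx":-0.0,"dy":12.4,"dz":-0.6}
```

Emit:
play_rows --steps '[{"ax": 0.003, "ay": 0.008, "az": 0.006, "dx": 0, "dy": 12.4, "dz": -0.5, "claw": 1}, {"ax": 0.003, "ay": 0.008, "az": 0.006, "dx": 0, "dy": 12.4, "dz": -0.5, "claw": 1}, {"ax": 0.003, "ay": 0.008, "az": 0.006, "dx": 0, "dy": 12.4, "dz": -0.5, "claw": 1}, {"ax": 0, "ay": 0, "az": 0, "dx": 0, "dy": 20, "dz": 0, "claw": 1}, {"ax": 0, "ay": 0, "az": 0, "dx": 0, "dy": 20, "dz": 0, "claw": 1}, {"ax": 0, "ay": 0, "az": 0, "dx": 0, "dy": 0, "dz": 0, "claw": 1}]'

```text
time: 10.57
ee_pos: [513.7, 131.3, 84.0]
tcp_rot: [[0.995, -0.004, -0.095], [0.095, 0.0, 0.995], [-0.004, -1.0, 0.001]]
wrist_force: [-0.6, -0.3, -2.3]
width: 31.0
```

```bash
python3 - <<'E'
from h import *
plan(tcp=(516,128.9,60),R=RT(1.666),n=3)
snap('scene','s11',(300,180,440,320),5)
snap('top','t11',(185,155,325,285),5)
E
```

```text
rows 3 dp [  2.3  -2.4 -24. ] dist 24.2 turn [-0.001 -0.    -0.004]
{"ax":-0.000,"ay":-0.000,"az":-0.001,"dx":0.7,"dy":8.0,"dz":-0.9}
{"ax":-0.000,"ay":-0.000,"az":-0.001,"dx":0.7,"dy":8.0,"dz":-0.9}
{"ax":-0.000,"ay":-0.000,"az":-0.001,"dx":0.7,"dy":8.0,"dz":-0.9}
```

View pics/s11.png

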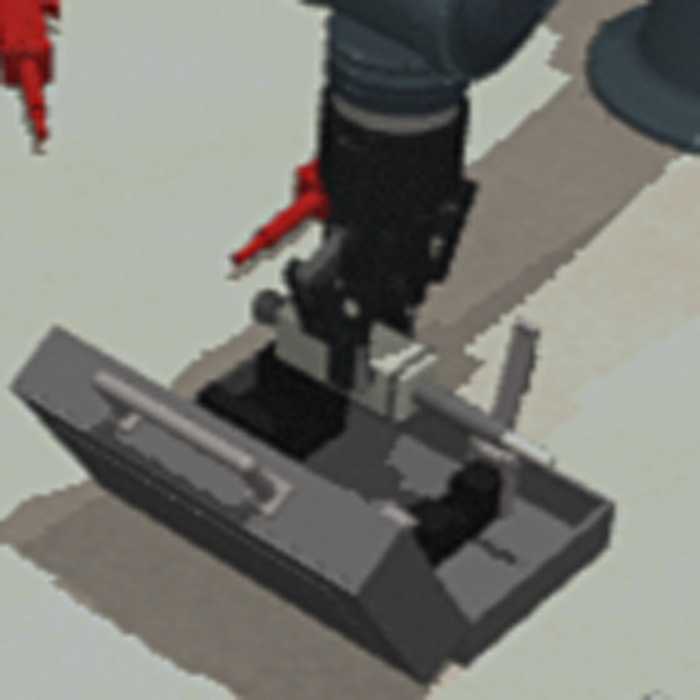

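View pics/t11.png

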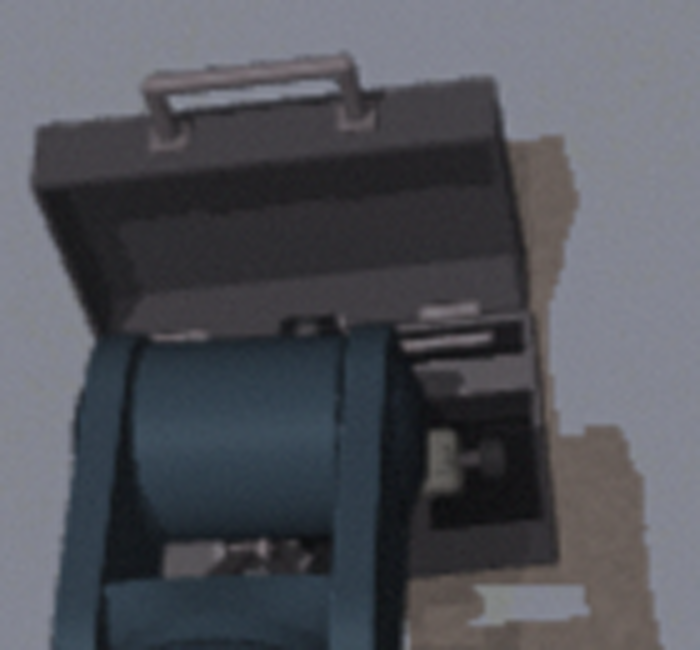

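```bash
python3 - <<'E'
from h import *
b=onz('top',(185+490/5-.4,155+458/5-.4),84); print(b, tri((300+268/5-.4,180+307/5-.4),(185+490/5-.4,155+458/5-.4)))
print(np.array((513.7,131.3,84))+(20.5-92)*np.array((-.0951,.9955,0)))
tip=(300+548/5-.4,180+460/5-.4); print('tip',onz('scene',tip,84),np.array((513.7,131.3,84))+(20.5+97)*np.array((-.0951,.9955,0)))
E
```

```text
[519.91373612  63.64436919  84.        ] (array([520.05068086,  63.22395492,  85.90518422]), np.float64(0.6821264582695801))
[520.49965  60.12175  84.     ]
tip [500.79721968 247.05708861  84.        ] [502.52575 248.27125  84.     ]
```

The button and tip agree with the model to within 1-3 mm. I'm lowering.

Emit:
play_rows --steps '[{"ax": 0, "ay": 0, "az": 0, "dx": 0.7, "dy": 8, "dz": -0.9, "claw": 1}, {"ax": 0, "ay": 0, "az": 0, "dx": 0.7, "dy": 8, "dz": -0.9, "claw": 1}, {"ax": 0, "ay": 0, "az": 0, "dx": 0.7, "dy": 8, "dz": -0.9, "claw": 1}, {"ax": 0, "ay": 0, "az": 0, "dx": 0, "dy": 0, "dz": 0, "claw": 1}]'

```text
time: 11.0
ee_pos: [522.0, 127.5, 64.9]
tcp_rot: [[0.996, 0.008, -0.092], [0.092, 0.001, 0.996], [0.008, -1.0, -0.0]]
wrist_force: [0.1, 0.4, -2.0]
width: 31.1
```

```bash
python3 - <<'E'
from h import *
plan(tcp=(516,128.9,30),R=RT(1.666),n=6)
E
```

```text
rows 6 dp [ -6.    1.4 -34.9] dist 35.5 turn [ 0.    -0.003  0.008]
{"ax":0.000,"ay":-0.000,"az":0.001,"dx":-1.0,"dy":5.8,"dz":0.3}
{"ax":0.000,"ay":-0.000,"az":0.001,"dx":-1.0,"dy":5.8,"dz":0.3}
{"ax":0.000,"ay":-0.000,"az":0.001,"dx":-1.0,"dy":5.8,"dz":0.3}
{"ax":0.000,"ay":-0.000,"az":0.001,"dx":-1.0,"dy":5.8,"dz":0.3}
{"ax":0.000,"ay":-0.000,"az":0.001,"dx":-1.0,"dy":5.8,"dz":0.3}
{"ax":0.000,"ay":-0.000,"az":0.001,"dx":-1.0,"dy":5.8,"dz":0.3}
```

Emit:
play_rows --steps '[{"ax": 0, "ay": 0, "az": 0.004, "dx": -3, "dy": 1, "dz": 0.7, "claw": 1}, {"ax": 0, "ay": 0, "az": 0.004, "dx": -2, "dy": 1, "dz": 0.7, "claw": 1}, {"ax": 0, "ay": 0, "az": 0, "dx": 0, "dy": 1, "dz": 0, "claw": 1}, {"ax": 0, "ay": 0, "az": 0, "dx": 0, "dy": 0, "dz": 0, "claw": 1}]'

```text
time: 11.33
ee_pos: [517.1, 128.4, 62.2]
tcp_rot: [[0.996, 0.001, -0.092], [0.092, 0.0, 0.996], [0.001, -1.0, -0.0]]
wrist_force: [-1.1, 0.7, -1.5]
width: 30.5
```

```bash
python3 - <<'E'
from h import *
plan(tcp=(516,128.9,30),R=RT(1.666),n=6); print(robot.sense()['joint_velocities'])
E
```

```text
rows 6 dp [ -1.1   0.5 -32.2] dist 32.2 turn [ 0.    -0.003  0.001]
{"ax":0.000,"ay":-0.001,"az":0.000,"dx":-0.2,"dy":5.4,"dz":0.1}
{"ax":0.000,"ay":-0.001,"az":0.000,"dx":-0.2,"dy":5.4,"dz":0.1}
{"ax":0.000,"ay":-0.001,"az":0.000,"dx":-0.2,"dy":5.4,"dz":0.1}
{"ax":0.000,"ay":-0.001,"az":0.000,"dx":-0.2,"dy":5.4,"dz":0.1}
{"ax":0.000,"ay":-0.001,"az":0.000,"dx":-0.2,"dy":5.4,"dz":0.1}
{"ax":0.000,"ay":-0.001,"az":0.000,"dx":-0.2,"dy":5.4,"dz":0.1}
[ 0.00521759 -0.00614167 -0.00179224 -0.00141702  0.00321519  0.00169923]
```

Now I lower gently, 4 mm per row, with a check midway.

Emit:
play_rows --steps '[{"ax": 0, "ay": 0, "az": 0, "dx": -0.3, "dy": 4, "dz": 0, "claw": 1}, {"ax": 0, "ay": 0, "az": 0, "dx": -0.3, "dy": 4, "dz": 0, "claw": 1}, {"ax": 0, "ay": 0, "az": 0, "dx": -0.3, "dy": 4, "dz": 0, "claw": 1}, {"ax": 0, "ay": 0, "az": 0, "dx": 0, "dy": 1, "dz": 0, "claw": 1}, {"ax": 0, "ay": 0, "az": 0, "dx": 0, "dy": 0, "dz": 0, "claw": 1}]'

```text
time: 11.75
ee_pos: [516.5, 128.7, 48.5]
tcp_rot: [[0.996, 0.002, -0.092], [0.092, 0.0, 0.996], [0.002, -1.0, -0.0]]
wrist_force: [-0.5, -0.3, -2.2]
width: 30.9
```

```bash
python3 - <<'E'
from h import *
plan(tcp=(516,128.9,30),R=RT(1.666),n=6)
snap('scene','s12',(320,220,440,320),6)
E
```

```text
rows 6 dp [ -0.5   0.2 -18.5] dist 18.5 turn [ 0.    -0.003  0.002]
{"ax":0.000,"ay":-0.000,"az":0.000,"dx":-0.1,"dy":3.1,"dz":0.0}
{"ax":0.000,"ay":-0.000,"az":0.000,"dx":-0.1,"dy":3.1,"dz":0.0}
{"ax":0.000,"ay":-0.000,"az":0.000,"dx":-0.1,"dy":3.1,"dz":0.0}
{"ax":0.000,"ay":-0.000,"az":0.000,"dx":-0.1,"dy":3.1,"dz":0.0}
{"ax":0.000,"ay":-0.000,"az":0.000,"dx":-0.1,"dy":3.1,"dz":0.0}
{"ax":0.000,"ay":-0.000,"az":0.000,"dx":-0.1,"dy":3.1,"dz":0.0}
```

View pics/s12.png

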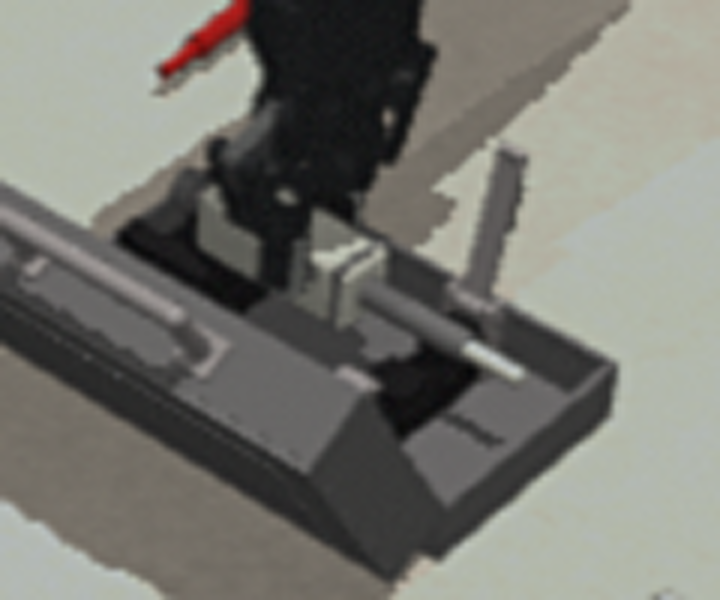

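The pipette is entering both saddles without contact force. I'm continuing.

Emit:
play_rows --steps '[{"ax": 0, "ay": 0, "az": 0, "dx": 0, "dy": 3.5, "dz": 0, "claw": 1}, {"ax": 0, "ay": 0, "az": 0, "dx": 0, "dy": 3.5, "dz": 0, "claw": 1}, {"ax": 0, "ay": 0, "az": 0, "dx": 0, "dy": 3, "dz": 0, "claw": 1}, {"ax": 0, "ay": 0, "az": 0, "dx": 0, "dy": 2, "dz": 0, "claw": 1}, {"ax": 0, "ay": 0, "az": 0, "dx": 0, "dy": 0, "dz": 0, "claw": 1}]'

```text
time: 12.22
ee_pos: [516.6, 128.6, 35.4]
tcp_rot: [[0.996, 0.002, -0.092], [0.092, 0.0, 0.996], [0.002, -1.0, -0.0]]
wrist_force: [0.2, 0.7, -0.9]
width: 30.8
```

Emit:
play_rows --steps '[{"ax": 0, "ay": 0, "az": 0, "dx": 0, "dy": 2, "dz": 0, "claw": 1}, {"ax": 0, "ay": 0, "az": 0, "dx": 0, "dy": 2, "dz": 0, "claw": 1}]'

```text
time: 12.38
ee_pos: [516.9, 128.6, 31.3]
tcp_rot: [[0.996, 0.003, -0.092], [0.092, 0.0, 0.996], [0.003, -1.0, -0.0]]
wrist_force: [0.4, 0.2, -1.5]
width: 30.7
```

Emit:
play_rows --steps '[{"ax": 0, "ay": 0, "az": 0, "dx": 0, "dy": 1, "dz": 0, "claw": 1}, {"ax": 0, "ay": 0, "az": 0, "dx": 0, "dy": 1, "dz": 0, "claw": 1}]'

```text
time: 12.55
ee_pos: [516.9, 128.6, 29.1]
tcp_rot: [[0.996, 0.003, -0.092], [0.092, 0.0, 0.996], [0.003, -1.0, -0.0]]
wrist_force: [-5.8, -1.7, 12.0]
width: 31.1
```

Emit:
play_rows --steps '[{"ax": 0, "ay": 0, "az": 0, "dx": 0, "dy": 0, "dz": 0, "claw": 0.1}, {"ax": 0, "ay": 0, "az": 0, "dx": 0, "dy": 0, "dz": 0, "claw": -0.15}, {"ax": 0, "ay": 0, "az": 0, "dx": 0, "dy": 0, "dz": 0, "claw": -0.15}]'

```text
time: 12.8
ee_pos: [517.7, 128.7, 29.7]
tcp_rot: [[0.996, 0.004, -0.092], [0.092, 0.0, 0.996], [0.004, -1.0, -0.0]]
wrist_force: [-0.4, 0.3, 0.5]
width: 49.1
```

Seated at 29 mm with 12 N contact, and released. I'm rising straight up.

Emit:
play_rows --steps '[{"ax": 0, "ay": 0, "az": 0, "dx": 0, "dy": 0, "dz": 0, "claw": -0.15}, {"ax": 0, "ay": 0, "az": 0, "dx": 0, "dy": -10, "dz": 0, "claw": -0.15}, {"ax": 0, "ay": 0, "az": 0, "dx": 0, "dy": -20, "dz": 0, "claw": -0.15}, {"ax": 0, "ay": 0, "az": 0, "dx": 0, "dy": -30, "dz": 0, "claw": -0.15}, {"ax": 0, "ay": 0, "az": 0, "dx": 0, "dy": -35, "dz": 0, "claw": -0.15}, {"ax": 0, "ay": 0, "az": 0, "dx": 0, "dy": -35, "dz": 0, "claw": -0.15}, {"ax": 0, "ay": 0, "az": 0, "dx": -30, "dy": -20, "dz": -20, "claw": 1}, {"ax": 0, "ay": 0, "az": 0, "dx": -30, "dy": 0, "dz": -20, "claw": 1}]' --squeeze 30

```text
time: 13.47
ee_pos: [462.9, 84.3, 189.9]
tcp_rot: [[0.995, 0.005, -0.097], [0.097, -0.001, 0.995], [0.005, -1.0, -0.001]]
wrist_force: [0.7, -0.3, 0.9]
width: 25.5
```

Emit:
play_rows --steps '[{"ax": 0, "ay": 0, "az": 0, "dx": -20, "dy": 0, "dz": -38, "claw": 1}, {"ax": 0, "ay": 0, "az": 0, "dx": 0, "dy": 0, "dz": -38, "claw": 1}, {"ax": 0, "ay": 0, "az": 0, "dx": 0, "dy": 0, "dz": -38, "claw": 1}]'

```text
time: 13.72
ee_pos: [451.4, -30.5, 195.3]
tcp_rot: [[0.994, 0.014, -0.106], [0.106, -0.002, 0.994], [0.014, -1.0, -0.003]]
wrist_force: [1.0, 1.0, 0.1]
width: 0.2
```

```bash
python3 - <<'E'
from h import *
snap('scene','s13',(320,220,440,320),6)
snap('top','t13',(185,155,325,285),5)
E
```

```text
(no output)
```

View pics/s13.png

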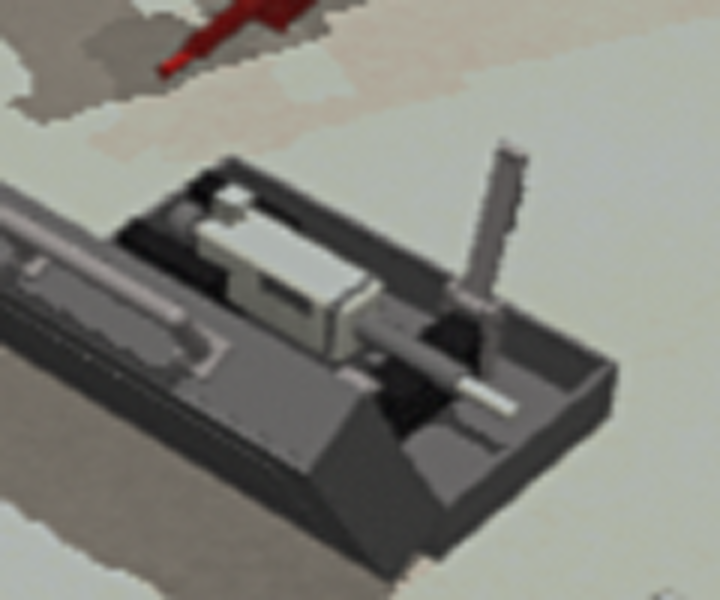

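View pics/t13.png

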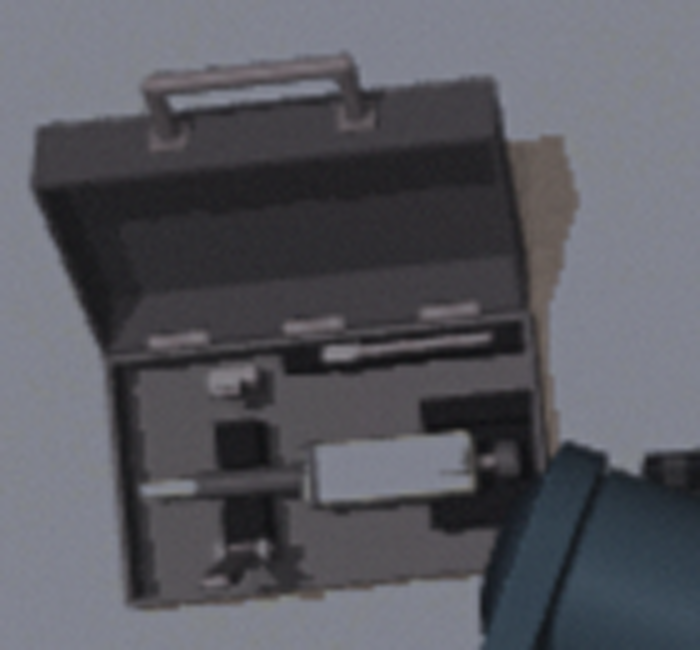

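```bash
python3 - <<'E'
from h import *
np.set_printoptions(precision=1,suppress=True)
t=lambda x,y:(185+x/5-.4,155+y/5-.4); s=lambda x,y:(320+x/6-.4,220+y/6-.4)
b=onz('top',t(508,458),30);ti=onz('top',t(140,490),30);d=ti-b
print('pip',b,ti,np.linalg.norm(d),np.arctan2(d[1],d[0]),ti-d/np.linalg.norm(d)*97)
c=np.array([onz('top',t(*p),47) for p in((315,445),(470,432),(474,488),(318,503))]);v=(c[0]+c[3]-c[1]-c[2])/2;v/=np.linalg.norm(v)
print('from body',c.mean(0)+32*v,np.arctan2(v[1],v[0]))
ca=.0951; ex=np.array((.9955,ca,0));ey=np.array((-ca,.9955,0)); O=np.array((521.6,149.9,0))
print('tipkeeper',tri(s(512,150),t(213,578)))
k=onz('top',t(213,578),115)
for z in(105,110,115,118):
  q=onz('top',t(213,578),z)-O; w=onz('scene',s(512,150),z)-O;print(z,q@ex,q@ey,'scene',w@ex,w@ey)
P=O-43*ex+46*ey;print('pivot',P,proj('top',P+[0,0,41]),proj('scene',P+[0,0,41]))
for th in(1.4,1.6,1.85):
  T=P+[0,0,41]+78*(np.cos(th)*ex+np.array([0,0,np.sin(th)]));print(th,proj('top',T),proj('scene',T))
print(t(213,578),s(512,150))
E
```

```text
pip [522.8  59.4  30. ] [506.9 249.3  30. ] 190.57150316989726 1.654194546545415 [515.  152.6  30. ]
from body [514.7 147.6  47. ] 1.6572311025926276
tipkeeper (array([461.1, 192.4, 119.5]), np.float64(0.5113012642154524))
105 -55.66993163810306 50.90503862081721 scene -73.67050036955621 37.86297559501426
110 -55.78207896261765 49.85980735823853 scene -67.7139981696794 41.43379945609454
115 -55.89422628713232 48.81457609565982 scene -61.75749596980248 45.004623317174584
118 -55.961514681841095 48.1874373381126 scene -58.18359464987662 47.14711763382266
pivot [474.4 191.6   0. ] [[233.9 265.1]] [[398.  269.9]]
1.4 [[227.2 259.2]] [[398.1 249.1]]
1.6 [[227.6 265.6]] [[401.7 246.2]]
1.85 [[228.6 273.7]] [[405.9 244. ]]
(227.2, 270.20000000000005) (404.93333333333334, 244.6)
```

The pipette lies in both saddles, hook up (centre about (515,150), seat estimate (514,149)). Keeper nose triangulated at case (-56,48), z 119.5, which gives an angle of about 1.74. Next I bring the shut fingers in front of the keeper.

```bash
cat >> h.py <<'E'
ex=np.array((.9955,.0951,0));ey=np.array((-.0951,.9955,0)); O=np.array((521.6,149.9,0)); RC=RT(1.666)
def case(x,y,z): return O+x*ex+y*ey+np.array((0,0,z))
def edge(x,z): return case(x-14.5,46,z+8)
def E(th,r=57): return (-43+r*np.cos(th)-5*np.sin(th), 41+r*np.sin(th)+5*np.cos(th))
E
python3 - <<'E'
from h import *
plan(tcp=edge(-78,110)+[0,0,60],R=RC,n=6)
E
```

```text
rows 6 dp [-27.3 220.6 -17.5] dist 223.0 turn [0.005 0.003 0.014]
{"ax":0.001,"ay":0.000,"az":0.002,"dx":-1.0,"dy":2.7,"dz":37.0}
{"ax":0.001,"ay":0.000,"az":0.002,"dx":-1.0,"dy":2.8,"dz":37.0}
{"ax":0.001,"ay":0.000,"az":0.002,"dx":-1.0,"dy":2.8,"dz":37.0}
{"ax":0.001,"ay":0.000,"az":0.002,"dx":-1.0,"dy":2.8,"dz":37.0}
{"ax":0.001,"ay":0.000,"az":0.002,"dx":-1.0,"dy":2.9,"dz":37.0}
{"ax":0.001,"ay":0.000,"az":0.002,"dx":-1.0,"dy":2.9,"dz":37.0}
```

Emit:
play_rows --steps '[{"ax": 0.001, "ay": 0, "az": 0.002, "dx": -2, "dy": 2, "dz": 37, "claw": 1}, {"ax": 0.001, "ay": 0, "az": 0.002, "dx": -2, "dy": 2, "dz": 37, "claw": 1}, {"ax": 0.001, "ay": 0, "az": 0.002, "dx": -2, "dy": 2, "dz": 37, "claw": 1}, {"ax": 0.001, "ay": 0, "az": 0.002, "dx": -1, "dy": 2, "dz": 37, "claw": 1}, {"ax": 0.001, "ay": 0, "az": 0.002, "dx": -1, "dy": 3, "dz": 37, "claw": 1}, {"ax": 0.001, "ay": 0, "az": 0.002, "dx": -1, "dy": 3, "dz": 30, "claw": 1}, {"ax": 0, "ay": 0, "az": 0, "dx": 0, "dy": 0, "dz": 0, "claw": 1}]'

```text
time: 14.4
ee_pos: [423.8, 185.7, 186.6]
tcp_rot: [[0.996, 0.011, -0.085], [0.085, 0.002, 0.996], [0.011, -1.0, 0.001]]
wrist_force: [-0.3, -0.5, -0.3]
width: 0.0
```

```bash
python3 - <<'E'
from h import *
plan(tcp=edge(-78,95),R=RC,n=4)
E
```

```text
rows 4 dp [  1.3   1.2 -83.6] dist 83.6 turn [-0.001 -0.011  0.011]
{"ax":-0.000,"ay":-0.003,"az":0.003,"dx":0.1,"dy":20.9,"dz":0.3}
{"ax":-0.000,"ay":-0.003,"az":0.003,"dx":0.2,"dy":20.9,"dz":0.3}
{"ax":-0.000,"ay":-0.003,"az":0.003,"dx":0.2,"dy":20.9,"dz":0.3}
{"ax":-0.000,"ay":-0.003,"az":0.003,"dx":0.3,"dy":20.9,"dz":0.3}
```

Emit:
play_rows --steps '[{"ax": 0, "ay": -0.003, "az": 0.003, "dx": 0.2, "dy": 21, "dz": 0.3, "claw": 1}, {"ax": 0, "ay": -0.003, "az": 0.003, "dx": 0.2, "dy": 21, "dz": 0.3, "claw": 1}, {"ax": 0, "ay": -0.003, "az": 0.003, "dx": 0.2, "dy": 21, "dz": 0.3, "claw": 1}, {"ax": 0, "ay": 0, "az": 0, "dx": 0, "dy": 15, "dz": 0, "claw": 1}, {"ax": 0, "ay": 0, "az": 0, "dx": 0, "dy": 0, "dz": 0, "claw": 1}]'

```text
time: 14.82
ee_pos: [425.7, 191.1, 110.7]
tcp_rot: [[0.995, 0.01, -0.103], [0.103, 0.002, 0.995], [0.01, -1.0, 0.001]]
wrist_force: [-0.5, -0.2, -0.1]
width: -0.0
```

```bash
python3 - <<'E'
from h import *
s=robot.sense();p=s['ee_pos']-O;print('case',p@ex,p@ey,p[2])
plan(tcp=edge(-50,97),R=RC,n=4)
snap('scene','s14',(340,200,440,300),6)
snap('top','t14',(185,200,305,300),6)
E
```

```text
case -91.5506993376148 50.096933732981185 110.72607821276274
rows 4 dp [27.3 -1.5 -5.7] dist 27.9 turn [-0.001  0.008  0.01 ]
{"ax":-0.000,"ay":0.002,"az":0.003,"dx":6.7,"dy":1.5,"dz":-1.1}
{"ax":-0.000,"ay":0.002,"az":0.003,"dx":6.7,"dy":1.5,"dz":-1.1}
{"ax":-0.000,"ay":0.002,"az":0.003,"dx":6.7,"dy":1.5,"dz":-1.1}
{"ax":-0.000,"ay":0.002,"az":0.003,"dx":6.8,"dy":1.4,"dz":-1.0}
```

View pics/s14.png

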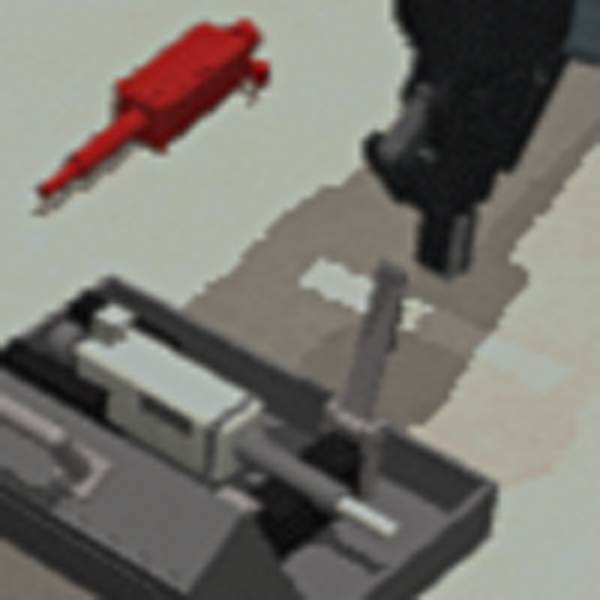

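View pics/t14.png

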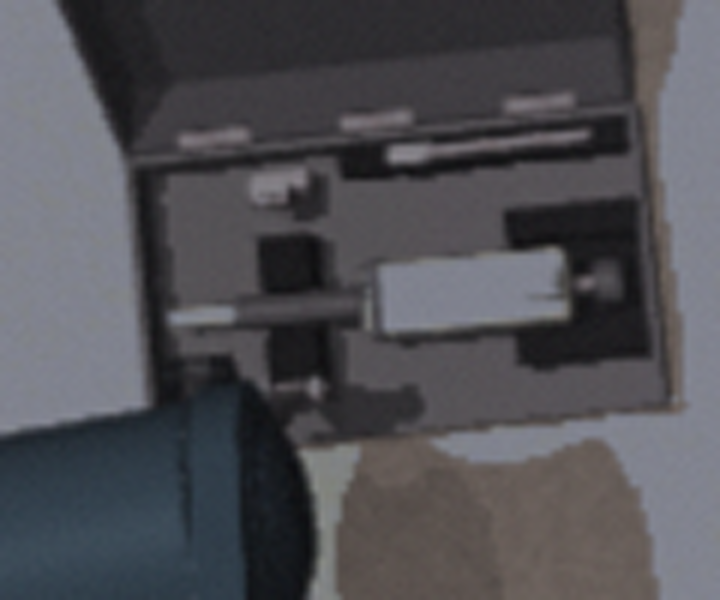

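The shut fingertips (scene about (414,246)) are just in front of the keeper nose (about (405,245)). I'm pushing towards +x.

Emit:
play_rows --steps '[{"ax": 0, "ay": 0.002, "az": 0.003, "dx": 6.7, "dy": 2, "dz": -1.5, "claw": 1}, {"ax": 0, "ay": 0.002, "az": 0.003, "dx": 6.7, "dy": 2, "dz": -1.5, "claw": 1}, {"ax": 0, "ay": 0.002, "az": 0.003, "dx": 6.7, "dy": 2, "dz": -1, "claw": 1}, {"ax": 0, "ay": 0, "az": 0, "dx": 6.7, "dy": 1.5, "dz": 0, "claw": 1}, {"ax": 0, "ay": 0, "az": 0, "dx": 0, "dy": 0, "dz": 0, "claw": 1}]'

```text
time: 15.33
ee_pos: [461.3, 190.0, 111.4]
tcp_rot: [[0.995, 0.015, -0.096], [0.096, 0.004, 0.995], [0.015, -1.0, 0.002]]
wrist_force: [-0.3, 0.6, -0.2]
width: 0.3
```

```bash
python3 - <<'E'
from h import *
s=robot.sense();p=s['ee_pos']-O;print('case',p@ex,p@ey,p[2],s['wrist_force'])
plan(tcp=edge(*E(1.2)),R=RC,n=3)
snap('scene','s15',(340,200,440,300),5)
E
```

```text
case -56.17240221485049 45.66537622239185 111.3618757441469 [-0.34643672  0.61272908 -0.2313111 ]
rows 3 dp [14.6  1.7 -7.4] dist 16.4 turn [-0.003  0.001  0.015]
{"ax":-0.001,"ay":0.000,"az":0.005,"dx":4.9,"dy":2.5,"dz":0.1}
{"ax":-0.001,"ay":0.000,"az":0.005,"dx":4.9,"dy":2.5,"dz":0.1}
{"ax":-0.001,"ay":0.000,"az":0.005,"dx":4.9,"dy":2.5,"dz":0.1}
```

View pics/s15.png

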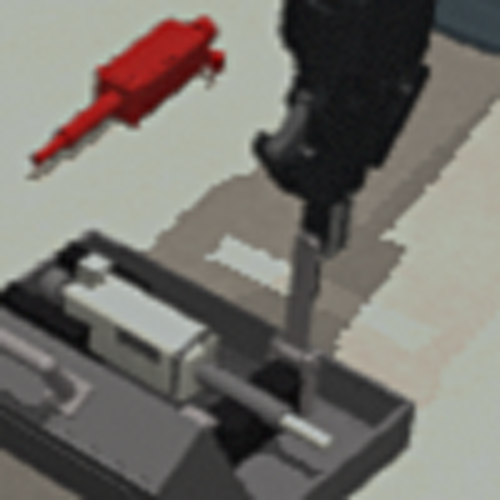

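The keeper is being pushed. I'm continuing along the arc.

Emit:
play_rows --steps '[{"ax": 0, "ay": 0, "az": 0.005, "dx": 4.9, "dy": 3.5, "dz": 0, "claw": 1}, {"ax": 0, "ay": 0, "az": 0.005, "dx": 4.9, "dy": 3.5, "dz": 0, "claw": 1}, {"ax": 0, "ay": 0, "az": 0.005, "dx": 4.9, "dy": 3.5, "dz": 0, "claw": 1}, {"ax": 0, "ay": 0, "az": 0, "dx": 0, "dy": 0, "dz": 0, "claw": 1}]'

```text
time: 15.72
ee_pos: [482.5, 192.2, 105.1]
tcp_rot: [[0.995, 0.011, -0.096], [0.096, 0.004, 0.995], [0.011, -1.0, 0.003]]
wrist_force: [-0.0, 0.3, 0.1]
width: 0.0
```

```bash
python3 - <<'E'
from h import *
s=robot.sense();p=s['ee_pos']-O;print('case',p@ex,p@ey,p[2],s['wrist_force'])
plan(tcp=edge(*E(.9)),R=RC,n=3)
snap('scene','s16',(340,200,440,300),5)
E
```

```text
case -34.9158628941207 45.834945236534836 105.0894001334459 [-0.02701051  0.28616366  0.07756863]
rows 3 dp [ 8.9  1.  -8.3] dist 12.2 turn [-0.003  0.001  0.011]
{"ax":-0.001,"ay":0.000,"az":0.004,"dx":2.9,"dy":2.8,"dz":0.0}
{"ax":-0.001,"ay":0.000,"az":0.004,"dx":3.0,"dy":2.8,"dz":0.0}
{"ax":-0.001,"ay":0.000,"az":0.004,"dx":3.0,"dy":2.8,"dz":0.1}
```

View pics/s16.png

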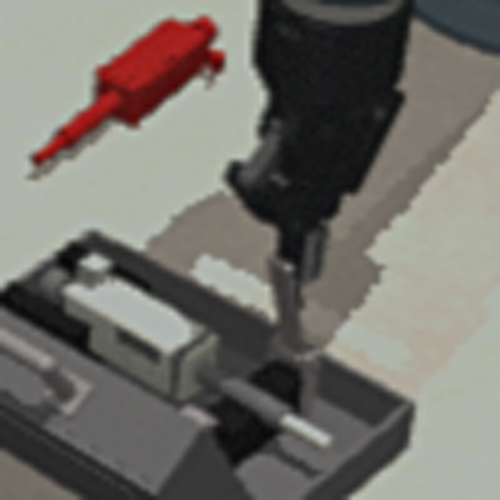

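Emit:
play_rows --steps '[{"ax": 0, "ay": 0, "az": 0.004, "dx": 2.5, "dy": 3.5, "dz": 0, "claw": 1}, {"ax": 0, "ay": 0, "az": 0.004, "dx": 2.5, "dy": 3.5, "dz": 0, "claw": 1}, {"ax": 0, "ay": 0, "az": 0.004, "dx": 2.5, "dy": 3.5, "dz": 0, "claw": 1}, {"ax": 0, "ay": 0, "az": 0, "dx": 3, "dy": 4, "dz": 0, "claw": 1}, {"ax": 0, "ay": 0, "az": 0, "dx": 3, "dy": 4, "dz": 0, "claw": 1}, {"ax": 0, "ay": 0, "az": 0, "dx": 0, "dy": 0, "dz": 0, "claw": 1}]'

```text
time: 16.27
ee_pos: [501.5, 194.4, 89.0]
tcp_rot: [[0.995, 0.009, -0.096], [0.096, 0.004, 0.995], [0.01, -1.0, 0.003]]
wrist_force: [-0.5, -0.8, -0.2]
width: -0.0
```

```bash
python3 - <<'E'
from h import *
s=robot.sense();p=s['ee_pos']-O;print('case',p@ex,p@ey,p[2],s['wrist_force'])
plan(tcp=edge(*E(.4)),R=RC,n=3)
snap('scene','s17',(340,200,440,300),5)
E
```

```text
case -15.780938317034986 46.19756997142674 88.96841319048713 [-0.46400501 -0.76202367 -0.23615716]
rows 3 dp [  8.8   0.6 -13.2] dist 15.9 turn [-0.003  0.001  0.01 ]
{"ax":-0.001,"ay":0.000,"az":0.003,"dx":2.9,"dy":4.4,"dz":-0.1}
{"ax":-0.001,"ay":0.000,"az":0.003,"dx":2.9,"dy":4.4,"dz":-0.1}
{"ax":-0.001,"ay":0.000,"az":0.003,"dx":2.9,"dy":4.4,"dz":-0.1}
```

View pics/s17.png

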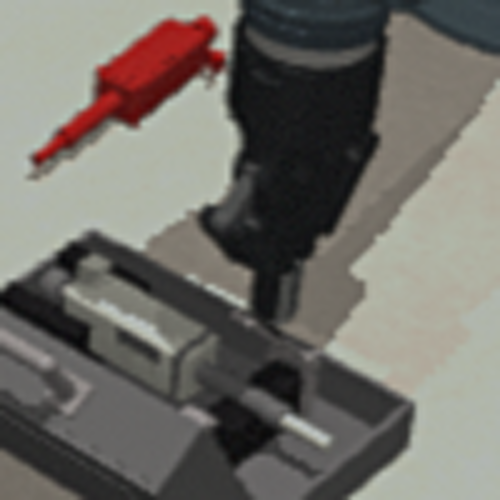

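Emit:
play_rows --steps '[{"ax": 0, "ay": 0, "az": 0.003, "dx": 2.9, "dy": 4.5, "dz": 0, "claw": 1}, {"ax": 0, "ay": 0, "az": 0.003, "dx": 2.9, "dy": 4.5, "dz": 0, "claw": 1}, {"ax": 0, "ay": 0, "az": 0.003, "dx": 2.9, "dy": 4.5, "dz": 0, "claw": 1}, {"ax": 0, "ay": 0, "az": 0, "dx": 2, "dy": 4, "dz": 0, "claw": 1}, {"ax": 0, "ay": 0, "az": 0, "dx": 1, "dy": 4, "dz": 0, "claw": 1}, {"ax": 0, "ay": 0, "az": 0, "dx": 0, "dy": 0, "dz": 0, "claw": 1}]'

```text
time: 16.82
ee_pos: [511.7, 195.5, 63.2]
tcp_rot: [[0.995, -0.006, -0.097], [0.097, 0.002, 0.995], [-0.005, -1.0, 0.003]]
wrist_force: [0.0, -0.1, -0.2]
width: -0.3
```

```bash
python3 - <<'E'
from h import *
s=robot.sense();p=s['ee_pos']-O;print('case',p@ex,p@ey,p[2],s['wrist_force'])
plan(tcp=case(5,46,56),R=RC,n=3)
snap('scene','s18',(340,200,440,300),5)
E
```

```text
case -5.484757780664314 46.35117654970255 63.17556761505454 [ 0.02073709 -0.09192923 -0.18198056]
rows 3 dp [10.5  0.7 -7.2] dist 12.7 turn [-0.003  0.002 -0.005]
{"ax":-0.001,"ay":0.001,"az":-0.002,"dx":3.5,"dy":2.4,"dz":-0.1}
{"ax":-0.001,"ay":0.001,"az":-0.002,"dx":3.5,"dy":2.4,"dz":-0.1}
{"ax":-0.001,"ay":0.001,"az":-0.002,"dx":3.5,"dy":2.4,"dz":-0.1}
```

View pics/s18.png

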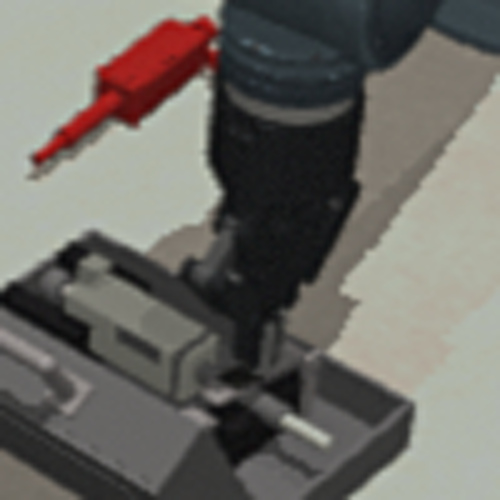

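Keeper nearly down, with its nose at the catch. I'm shifting over the pad centre, then pressing.

Emit:
play_rows --steps '[{"ax": 0, "ay": 0, "az": -0.002, "dx": 4, "dy": -1, "dz": 0, "claw": 1}, {"ax": 0, "ay": 0, "az": -0.002, "dx": 4, "dy": -1, "dz": 0, "claw": 1}, {"ax": 0, "ay": 0, "az": 0, "dx": 3, "dy": 0, "dz": 0, "claw": 1}, {"ax": 0, "ay": 0, "az": 0, "dx": 0, "dy": 3, "dz": 0, "claw": 1}, {"ax": 0, "ay": 0, "az": 0, "dx": 0, "dy": 3, "dz": 0, "claw": 1}]'

```text
time: 17.28
ee_pos: [524.6, 196.9, 60.4]
tcp_rot: [[0.995, 0.001, -0.097], [0.097, 0.003, 0.995], [0.001, -1.0, 0.003]]
wrist_force: [0.1, 0.5, 1.0]
width: -0.1
```

```bash
python3 - <<'E'
from h import *
s=robot.sense();p=s['ee_pos']-O;print('case',p@ex,p@ey,p[2],s['wrist_force'])
E
```

```text
case 7.41503666823301 46.50649113339053 60.40080208696199 [0.06867011 0.53280286 1.0270782 ]
```

Emit:
play_rows --steps '[{"ax": 0, "ay": 0, "az": 0, "dx": 0, "dy": 2, "dz": 0, "claw": 1}, {"ax": 0, "ay": 0, "az": 0, "dx": 0, "dy": 2, "dz": 0, "claw": 1}]'

```text
time: 17.45
ee_pos: [525.1, 197.0, 57.8]
tcp_rot: [[0.995, 0.001, -0.097], [0.097, 0.003, 0.995], [0.001, -1.0, 0.003]]
wrist_force: [-2.4, -1.6, 5.5]
width: 0.4
```

Emit:
play_rows --steps '[{"ax": 0, "ay": 0, "az": 0, "dx": 0, "dy": 2, "dz": 0, "claw": 1}, {"ax": 0, "ay": 0, "az": 0, "dx": 0, "dy": 1.5, "dz": 0, "claw": 1}]'

```text
time: 17.62
ee_pos: [525.3, 197.0, 54.6]
tcp_rot: [[0.995, 0.001, -0.097], [0.097, 0.003, 0.995], [0.001, -1.0, 0.003]]
wrist_force: [-0.4, -1.0, 0.3]
width: 0.5
```

Force rose to 5.5 N and then dropped, so it has snapped past the catch. I'm giving a confirming press.

Emit:
play_rows --steps '[{"ax": 0, "ay": 0, "az": 0, "dx": 0, "dy": 1.5, "dz": 0, "claw": 1}, {"ax": 0, "ay": 0, "az": 0, "dx": 0, "dy": 1.5, "dz": 0, "claw": 1}]'

```text
time: 17.78
ee_pos: [525.6, 197.1, 53.1]
tcp_rot: [[0.995, -0.0, -0.097], [0.097, 0.002, 0.995], [-0.0, -1.0, 0.002]]
wrist_force: [-7.7, -1.4, 19.4]
width: -0.2
```

Emit:
play_rows --steps '[{"ax": 0, "ay": 0, "az": 0, "dx": 0, "dy": -10, "dz": 0, "claw": 1}, {"ax": 0, "ay": 0, "az": 0, "dx": 0, "dy": -30, "dz": 0, "claw": 1}, {"ax": 0, "ay": 0, "az": 0, "dx": 0, "dy": -40, "dz": 0, "claw": 1}, {"ax": 0, "ay": 0, "az": 0, "dx": -20, "dy": -40, "dz": 0, "claw": 1}, {"ax": 0, "ay": 0, "az": 0, "dx": -35, "dy": -40, "dz": 0, "claw": 0.3}, {"ax": 0, "ay": 0, "az": 0, "dx": -35, "dy": -30, "dz": 10, "claw": 0.3}]'

```text
time: 18.28
ee_pos: [445.9, 196.1, 228.1]
tcp_rot: [[0.995, -0.014, -0.094], [0.094, 0.0, 0.996], [-0.014, -1.0, 0.002]]
wrist_force: [0.4, 0.7, 0.5]
width: 23.6
```

```bash
python3 - <<'E'
from h import *
snap('scene','s19',(320,220,440,320),6)
snap('top','t19',(185,155,325,285),5)
E
```

```text
(no output)
```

View pics/s19.png

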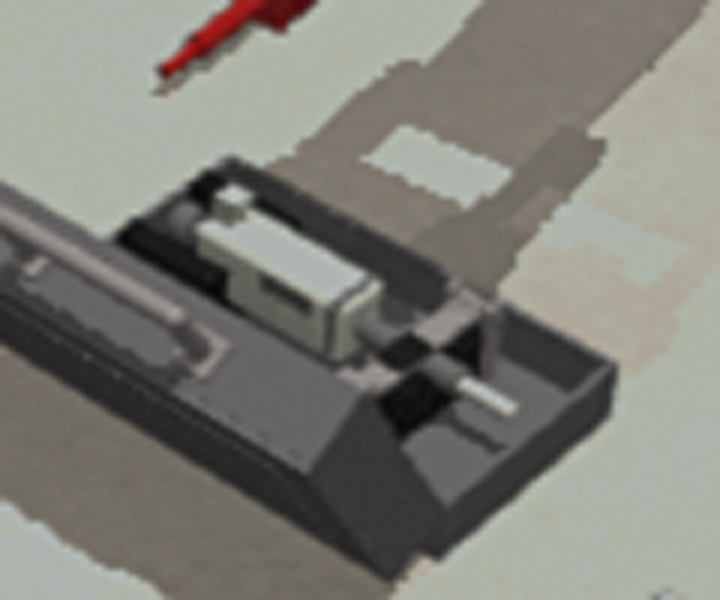

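View pics/t19.png

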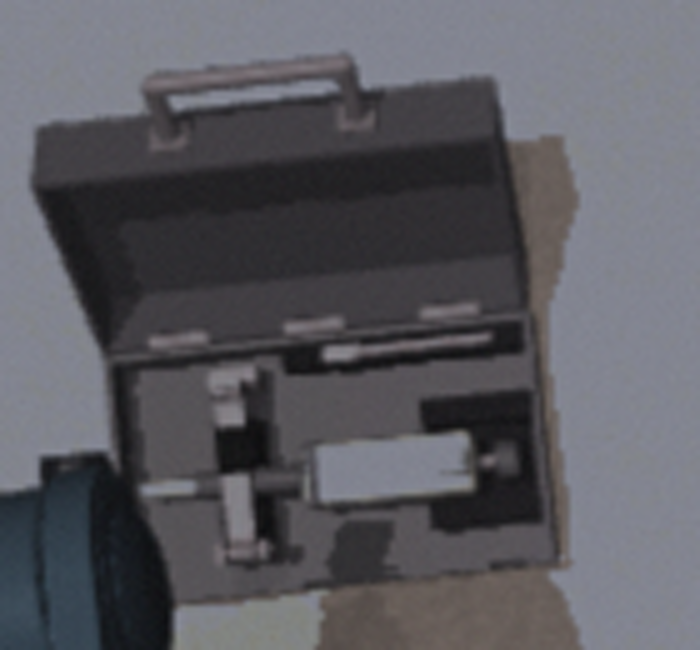

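The keeper is shut flat over the shaft, with its nose under the catch at about (231,230) in the top view. Next is the lid handle.

```bash
cat >> h.py <<'E'
def H(th,y=2): return case(65-167.2*np.cos(th+.12),y,32+167.2*np.sin(th+.12))
def lidth(p):
    q=np.array(p)-O; return np.arctan2(q[2]-32,-(q@ex-65))-.12, np.hypot(q[2]-32,q@ex-65)
E
python3 - <<'E'
from h import *
t=lambda x,y:(185+x/5-.4,155+y/5-.4)
a=cv2.imread('pics/s0.png') if 0 else None
S=viewer.get_image('scene'); snap('scene','s20',(290,225,390,300),7,S)
print(H(2.15),proj('scene',H(2.15)),proj('top',H(2.15)),onz('top',t(250,72),160))
plan(tcp=H(2.15)+[0,0,75],R=RC,n=8)
E
```

```text
[693.24437663 168.30633726 159.96734806] [[333.73810059 263.62182764]] [[234.79892976 170.13341758]] [695.9059409  168.78784003 160.        ]
rows 8 dp [247.2 -29.2   6.1] dist 249.0 turn [-0.002  0.002 -0.009]
{"ax":-0.000,"ay":0.000,"az":-0.001,"dx":30.4,"dy":-1.1,"dz":-6.6}
{"ax":-0.000,"ay":0.000,"az":-0.001,"dx":30.4,"dy":-1.0,"dz":-6.6}
{"ax":-0.000,"ay":0.000,"az":-0.001,"dx":30.4,"dy":-1.0,"dz":-6.6}
{"ax":-0.000,"ay":0.000,"az":-0.001,"dx":30.4,"dy":-1.0,"dz":-6.6}
{"ax":-0.000,"ay":0.000,"az":-0.001,"dx":30.4,"dy":-0.9,"dz":-6.6}
{"ax":-0.000,"ay":0.000,"az":-0.001,"dx":30.4,"dy":-0.9,"dz":-6.6}
{"ax":-0.000,"ay":0.000,"az":-0.001,"dx":30.4,"dy":-0.8,"dz":-6.6}
{"ax":-0.000,"ay":0.000,"az":-0.001,"dx":30.4,"dy":-0.8,"dz":-6.6}
```

View pics/s20.png

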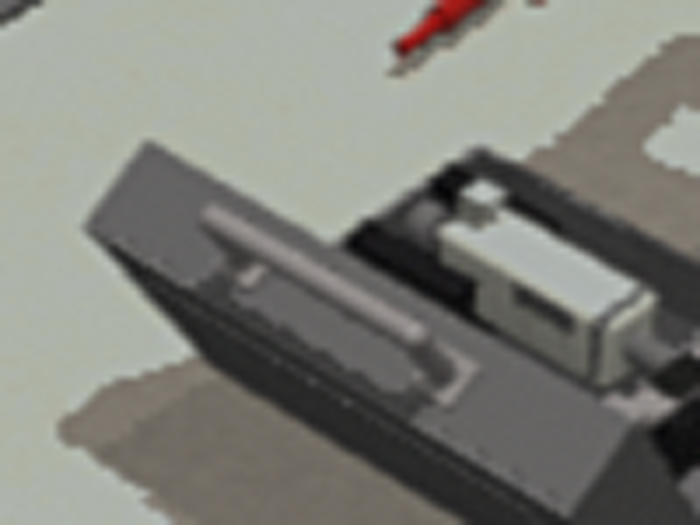

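Handle middle is at scene (335,264) and top (234.6,169.0), within 1.5 px of the model for the stop angle of 2.15. I'm going above it.

Emit:
play_rows --steps '[{"ax": 0, "ay": 0, "az": -0.001, "dx": 30.4, "dy": -2, "dz": -6.6, "claw": 0.42}, {"ax": 0, "ay": 0, "az": -0.001, "dx": 30.4, "dy": -2, "dz": -6.6, "claw": 0.42}, {"ax": 0, "ay": 0, "az": -0.001, "dx": 30.4, "dy": -1, "dz": -6.6, "claw": 0.42}, {"ax": 0, "ay": 0, "az": -0.001, "dx": 30.4, "dy": -1, "dz": -6.6, "claw": 0.42}, {"ax": 0, "ay": 0, "az": -0.001, "dx": 30.4, "dy": -1, "dz": -6.6, "claw": 0.42}, {"ax": 0, "ay": 0, "az": -0.001, "dx": 30.4, "dy": -1, "dz": -6.6, "claw": 0.42}, {"ax": 0, "ay": 0, "az": -0.001, "dx": 25, "dy": -1, "dz": -6.6, "claw": 0.42}, {"ax": 0, "ay": 0, "az": 0, "dx": 15, "dy": 0, "dz": -3, "claw": 0.42}]'

```text
time: 19.1
ee_pos: [676.6, 167.4, 215.3]
tcp_rot: [[0.995, -0.025, -0.098], [0.098, -0.001, 0.995], [-0.025, -1.0, 0.002]]
wrist_force: [-0.3, 0.8, 0.1]
width: 24.6
```

```bash
python3 - <<'E'
from h import *
plan(grasp=np.array((694.5,168.6,160.3))+[0,0,40],R=RC,n=3)
E
```

```text
rows 3 dp [ 17.9   1.2 -26. ] dist 31.6 turn [-0.002  0.003 -0.025]
{"ax":-0.001,"ay":0.001,"az":-0.008,"dx":6.2,"dy":8.5,"dz":-0.2}
{"ax":-0.001,"ay":0.001,"az":-0.008,"dx":6.1,"dy":8.6,"dz":-0.2}
{"ax":-0.001,"ay":0.001,"az":-0.008,"dx":6.0,"dy":8.6,"dz":-0.2}
```

Emit:
play_rows --steps '[{"ax": 0, "ay": 0, "az": -0.009, "dx": 7, "dy": 0, "dz": 0, "claw": 0.42}, {"ax": 0, "ay": 0, "az": -0.009, "dx": 6, "dy": 2, "dz": 0, "claw": 0.42}, {"ax": 0, "ay": 0, "az": -0.006, "dx": 3, "dy": 2, "dz": 0, "claw": 0.42}, {"ax": 0, "ay": 0, "az": 0, "dx": 0, "dy": 0, "dz": 0, "claw": 0.42}]'

```text
time: 19.43
ee_pos: [694.0, 167.0, 200.2]
tcp_rot: [[0.995, -0.011, -0.095], [0.095, 0.001, 0.995], [-0.011, -1.0, 0.002]]
wrist_force: [-0.6, 0.0, 0.3]
width: 24.5
```

```bash
python3 - <<'E'
from h import *
plan(grasp=np.array((694.5,168.6,160.3))+[0,0,30],R=RC,n=3)
snap('scene','s21',(280,180,400,300),5)
snap('top','t21',(185,130,325,260),5)
E
```

```text
rows 3 dp [  0.5   1.6 -20.9] dist 21.0 turn [-0.002  0.    -0.011]
{"ax":-0.001,"ay":0.000,"az":-0.004,"dx":0.3,"dy":7.0,"dz":0.5}
{"ax":-0.001,"ay":0.000,"az":-0.004,"dx":0.3,"dy":7.0,"dz":0.5}
{"ax":-0.001,"ay":0.000,"az":-0.004,"dx":0.3,"dy":7.0,"dz":0.5}
```

View pics/s21.png

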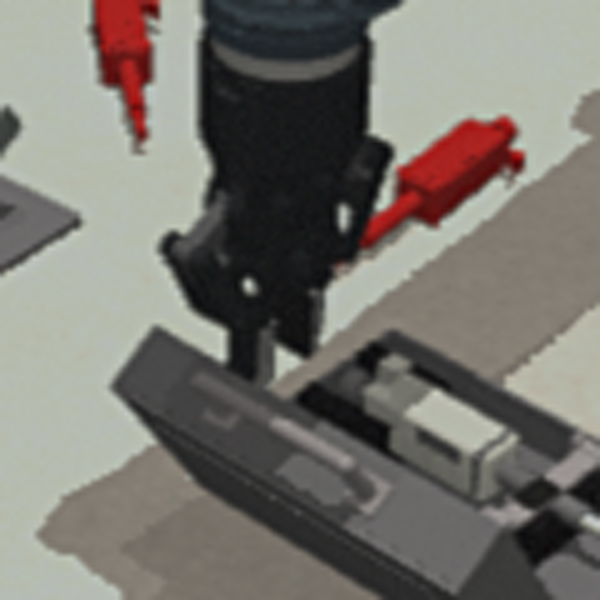

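The fingers are above the bar. I'm descending onto it.

Emit:
play_rows --steps '[{"ax": 0, "ay": 0, "az": -0.004, "dx": 0.3, "dy": 7, "dz": 0.5, "claw": 0.42}, {"ax": 0, "ay": 0, "az": -0.004, "dx": 0.3, "dy": 7, "dz": 0.5, "claw": 0.42}, {"ax": 0, "ay": 0, "az": -0.004, "dx": 0.3, "dy": 7, "dz": 0.5, "claw": 0.42}, {"ax": 0, "ay": 0, "az": 0, "dx": 0, "dy": 0, "dz": 0, "claw": 0.42}]'

```text
time: 19.87
ee_pos: [692.8, 170.1, 180.0]
tcp_rot: [[0.995, 0.004, -0.097], [0.097, 0.002, 0.995], [0.004, -1.0, 0.002]]
wrist_force: [-0.7, 0.1, 0.5]
width: 25.0
```

```bash
python3 - <<'E'
from h import *
plan(grasp=np.array((694.5,168.6,160.3))+[0,0,4],R=RC,n=4)
snap('scene','s22',(280,200,380,300),6)
E
```

```text
rows 4 dp [  1.7  -1.5 -26.7] dist 26.8 turn [-0.002  0.002  0.004]
{"ax":-0.000,"ay":0.001,"az":0.001,"dx":0.4,"dy":6.7,"dz":-0.4}
{"ax":-0.000,"ay":0.001,"az":0.001,"dx":0.4,"dy":6.7,"dz":-0.4}
{"ax":-0.000,"ay":0.001,"az":0.001,"dx":0.4,"dy":6.7,"dz":-0.4}
{"ax":-0.000,"ay":0.001,"az":0.001,"dx":0.4,"dy":6.7,"dz":-0.4}
```

View pics/s22.png

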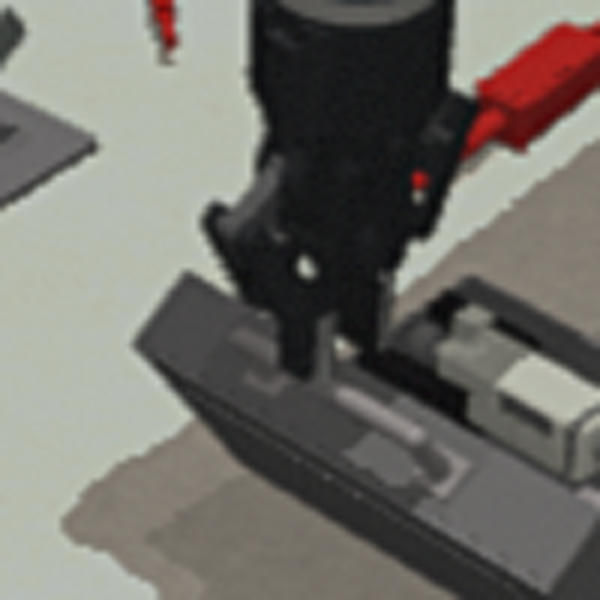

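Emit:
play_rows --steps '[{"ax": 0, "ay": 0, "az": 0.001, "dx": 0.6, "dy": 6, "dz": -0.4, "claw": 0.42}, {"ax": 0, "ay": 0, "az": 0.001, "dx": 0.6, "dy": 6, "dz": -0.4, "claw": 0.42}, {"ax": 0, "ay": 0, "az": 0.001, "dx": 0.6, "dy": 5, "dz": -0.4, "claw": 0.42}, {"ax": 0, "ay": 0, "az": 0, "dx": 0, "dy": 4, "dz": 0, "claw": 0.42}, {"ax": 0, "ay": 0, "az": 0, "dx": 0, "dy": 3, "dz": 0, "claw": 0.42}, {"ax": 0, "ay": 0, "az": 0, "dx": 0, "dy": 0, "dz": 0, "claw": 0.42}]'

```text
time: 20.42
ee_pos: [695.6, 169.1, 154.8]
tcp_rot: [[0.995, 0.003, -0.097], [0.097, 0.002, 0.995], [0.003, -1.0, 0.002]]
wrist_force: [0.7, 0.7, 0.4]
width: 25.0
```

```bash
python3 - <<'E'
from h import *
plan(grasp=np.array((694.5,168.6,160.3))+[0,0,0],R=RC,n=1)
snap('scene','s23',(280,200,380,300),6)
E
```

```text
rows 1 dp [-1.1 -0.5 -5.5] dist 5.6 turn [-0.002  0.002  0.003]
{"ax":-0.002,"ay":0.002,"az":0.003,"dx":-1.1,"dy":5.5,"dz":-0.4}
```

View pics/s23.png

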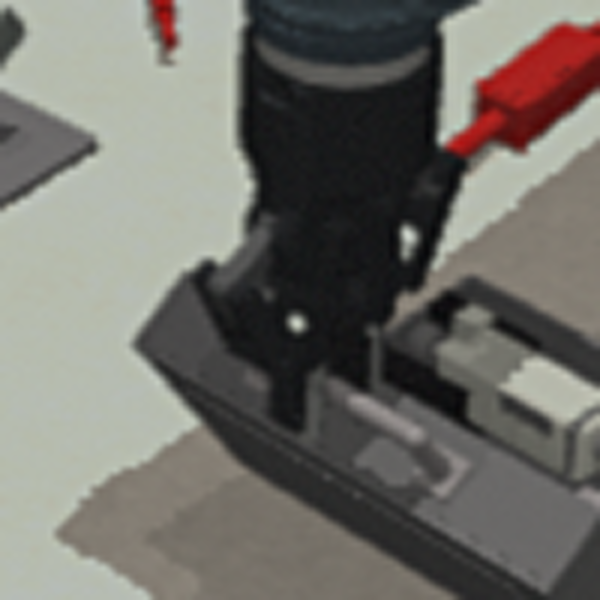

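The bar passes between the fingers (about (337,265)). I'm going 2 mm lower and closing softly.

Emit:
play_rows --steps '[{"ax": 0, "ay": 0, "az": 0.002, "dx": -1, "dy": 2.5, "dz": 0, "claw": 0.42}, {"ax": 0, "ay": 0, "az": 0, "dx": 0, "dy": 0, "dz": 0, "claw": 1}, {"ax": 0, "ay": 0, "az": 0, "dx": 0, "dy": 0, "dz": 0, "claw": 1}, {"ax": 0, "ay": 0, "az": 0, "dx": 0, "dy": 0, "dz": 0, "claw": 1}, {"ax": 0, "ay": 0, "az": 0, "dx": 0, "dy": 0, "dz": 0, "claw": 1}]' --squeeze 25

```text
time: 20.88
ee_pos: [694.7, 169.0, 153.0]
tcp_rot: [[0.995, 0.001, -0.098], [0.098, 0.002, 0.995], [0.001, -1.0, 0.002]]
wrist_force: [0.3, -0.3, -1.1]
width: 8.8
```

```bash
python3 - <<'E'
from h import *
s=robot.sense(); R=s['tcp_rot'];p=s['ee_pos'];g=p-11*R[:,1];print(s['width'],s['wrist_force'],g,lidth(g))
E
```

```text
8.786454383148778 [ 0.25247198 -0.31242063 -1.12761327] [694.69105301 168.93898134 163.96870997] (np.float64(2.1417160570722964), np.float64(171.24110214567165))
```

Gripped (8.8 mm). I'm working out the arc rows.

```bash
cat >> h.py <<'E'
OFF=np.array((1.5,.7,-7.))
def arc(dth=.05,n=6):
    s=robot.sense();p=s['ee_pos']-OFF; th,r=lidth(p); R=s['tcp_rot']
    print('th %.3f r %.1f'%(th,r),'F',s['wrist_force'].round(1),'w',s['width'].round(1),'y',round((p-O)@ey,1))
    turn=Ro.from_matrix(R.T@RC).as_rotvec();print('turn',turn.round(3))
    c=p
    for i in range(n):
        q=H(th-dth*(i+1)); d=R.T@(q-c) if i==0 else RC.T@(q-c); c=q
        print('dx %.1f dy %.1f dz %.1f'%tuple(d))
E
python3 -c "
from h import *
arc(.04,6)"
```

```text
Traceback (most recent call last):
  File "h.py", line 47, in arc
    print('th %.3f r %.1f'%(th,r),'F',s['wrist_force'].round(1),'w',s['width'].round(1),'y',round((p-O)@ey,1))
                                                                    ^^^^^^^^^^^^^^^^
AttributeError: 'float' object has no attribute 'round'
```

```bash
sed -i "s/s\['width'\].round(1)/round(s['width'],1)/" h.py
python3 -c "
from h import *
arc(.04,6)"
```

```text
th 2.150 r 167.2 F [ 0.3 -0.3 -1.1] w 8.8 y 2.0
turn [-0.002  0.003  0.001]
dx -5.2 dy -4.2 dz 0.1
dx -5.4 dy -4.0 dz -0.0
dx -5.5 dy -3.8 dz -0.0
dx -5.7 dy -3.5 dz -0.0
dx -5.8 dy -3.3 dz -0.0
dx -5.9 dy -3.1 dz -0.0
```

Emit:
play_rows --steps '[{"ax": 0, "ay": 0, "az": 0, "dx": -3, "dy": -2.5, "dz": 0, "claw": 1}, {"ax": 0, "ay": 0, "az": 0, "dx": -5.2, "dy": -4, "dz": 0, "claw": 1}, {"ax": 0, "ay": 0, "az": 0, "dx": -5.4, "dy": -3.8, "dz": 0, "claw": 1}, {"ax": 0, "ay": 0, "az": 0, "dx": -5.5, "dy": -3.6, "dz": 0, "claw": 1}]'

```text
time: 21.22
ee_pos: [675.9, 167.0, 167.2]
tcp_rot: [[0.995, 0.005, -0.098], [0.098, 0.002, 0.995], [0.006, -1.0, 0.002]]
wrist_force: [1.4, -0.6, -1.0]
width: 9.1
```

```bash
python3 -c "
from h import *
arc(.05,8)"
```

```text
th 2.009 r 167.6 F [ 1.4 -0.6 -1. ] w 9.1 y 1.8
turn [-0.002  0.002  0.006]
dx -7.4 dy -4.0 dz 0.2
dx -7.4 dy -3.9 dz -0.0
dx -7.6 dy -3.5 dz -0.0
dx -7.8 dy -3.1 dz -0.0
dx -7.9 dy -2.7 dz -0.0
dx -8.0 dy -2.3 dz -0.0
dx -8.1 dy -1.9 dz -0.0
dx -8.2 dy -1.5 dz -0.0
```

Tracking well with small forces.

Emit:
play_rows --steps '[{"ax": 0, "ay": 0, "az": 0.002, "dx": -7, "dy": -3.6, "dz": 0, "claw": 1}, {"ax": 0, "ay": 0, "az": 0.002, "dx": -7.2, "dy": -3.4, "dz": 0, "claw": 1}, {"ax": 0, "ay": 0, "az": 0, "dx": -7.4, "dy": -3.2, "dz": 0, "claw": 1}, {"ax": 0, "ay": 0, "az": 0, "dx": -7.6, "dy": -2.8, "dz": 0, "claw": 1}, {"ax": 0, "ay": 0, "az": 0, "dx": -7.8, "dy": -2.4, "dz": 0, "claw": 1}, {"ax": 0, "ay": 0, "az": 0, "dx": -8, "dy": -2, "dz": 0, "claw": 1}]'

```text
time: 21.72
ee_pos: [627.8, 162.0, 189.2]
tcp_rot: [[0.995, 0.008, -0.098], [0.098, 0.002, 0.995], [0.008, -1.0, 0.001]]
wrist_force: [3.9, 0.3, 2.1]
width: 9.1
```

```bash
python3 -c "
from h import *
arc(.05,8)"
```

```text
th 1.692 r 169.0 F [3.9 0.3 2.1] w 9.1 y 1.4
turn [-0.001  0.003  0.008]
dx -8.6 dy -0.1 dz 0.6
dx -8.2 dy -1.4 dz -0.0
dx -8.3 dy -1.0 dz -0.0
dx -8.3 dy -0.6 dz -0.0
dx -8.4 dy -0.1 dz -0.0
dx -8.4 dy 0.3 dz -0.0
dx -8.3 dy 0.7 dz -0.0
dx -8.3 dy 1.1 dz -0.0
```

Emit:
play_rows --steps '[{"ax": 0, "ay": 0, "az": 0.003, "dx": -8, "dy": 0, "dz": 0, "claw": 1}, {"ax": 0, "ay": 0, "az": 0.003, "dx": -8, "dy": -0.6, "dz": 0, "claw": 1}, {"ax": 0, "ay": 0, "az": 0, "dx": -8, "dy": -0.4, "dz": 0, "claw": 1}, {"ax": 0, "ay": 0, "az": 0, "dx": -8, "dy": 0, "dz": 0, "claw": 1}, {"ax": 0, "ay": 0, "az": 0, "dx": -8, "dy": 0.3, "dz": 0, "claw": 1}, {"ax": 0, "ay": 0, "az": 0, "dx": -8, "dy": 0.6, "dz": 0, "claw": 1}]'

```text
time: 22.22
ee_pos: [577.9, 156.9, 194.5]
tcp_rot: [[0.995, 0.011, -0.098], [0.098, 0.002, 0.995], [0.011, -1.0, 0.001]]
wrist_force: [2.1, 0.2, 3.8]
width: 8.9
```

```bash
python3 -c "
from h import *
arc(.05,8)"
```

```text
th 1.392 r 169.8 F [2.1 0.2 3.8] w 8.9 y 1.1
turn [-0.001  0.002  0.011]
dx -8.2 dy 3.2 dz 1.0
dx -8.3 dy 1.1 dz -0.0
dx -8.2 dy 1.5 dz -0.0
dx -8.1 dy 1.9 dz -0.0
dx -8.0 dy 2.3 dz -0.0
dx -7.9 dy 2.7 dz -0.0
dx -7.8 dy 3.1 dz -0.0
dx -7.6 dy 3.5 dz -0.0
```

Emit:
play_rows --steps '[{"ax": 0, "ay": 0, "az": 0.004, "dx": -7.8, "dy": 2.2, "dz": 0, "claw": 1}, {"ax": 0, "ay": 0, "az": 0.004, "dx": -7.8, "dy": 2, "dz": 0, "claw": 1}, {"ax": 0, "ay": 0, "az": 0.002, "dx": -7.8, "dy": 2.2, "dz": 0, "claw": 1}, {"ax": 0, "ay": 0, "az": 0, "dx": -7.8, "dy": 2.5, "dz": 0, "claw": 1}, {"ax": 0, "ay": 0, "az": 0, "dx": -7.6, "dy": 2.8, "dz": 0, "claw": 1}, {"ax": 0, "ay": 0, "az": 0, "dx": -7.4, "dy": 3.1, "dz": 0, "claw": 1}]'

```text
time: 22.72
ee_pos: [526.8, 151.7, 181.6]
tcp_rot: [[0.995, 0.001, -0.098], [0.098, -0.0, 0.995], [0.001, -1.0, -0.0]]
wrist_force: [0.4, -0.1, 5.7]
width: 8.9
```

```bash
python3 -c "
from h import *
arc(.05,8)
snap('scene','s24',(290,200,430,330),5)"
```

```text
th 1.078 r 168.1 F [ 0.4 -0.1  5.7] w 8.9 y 0.7
turn [0.    0.003 0.001]
dx -7.4 dy 4.1 dz 1.3
dx -7.5 dy 3.6 dz -0.0
dx -7.3 dy 4.0 dz -0.0
dx -7.1 dy 4.4 dz -0.0
dx -6.9 dy 4.7 dz -0.0
dx -6.7 dy 5.0 dz -0.0
dx -6.4 dy 5.4 dz -0.0
dx -6.1 dy 5.7 dz -0.0
```

View pics/s24.png

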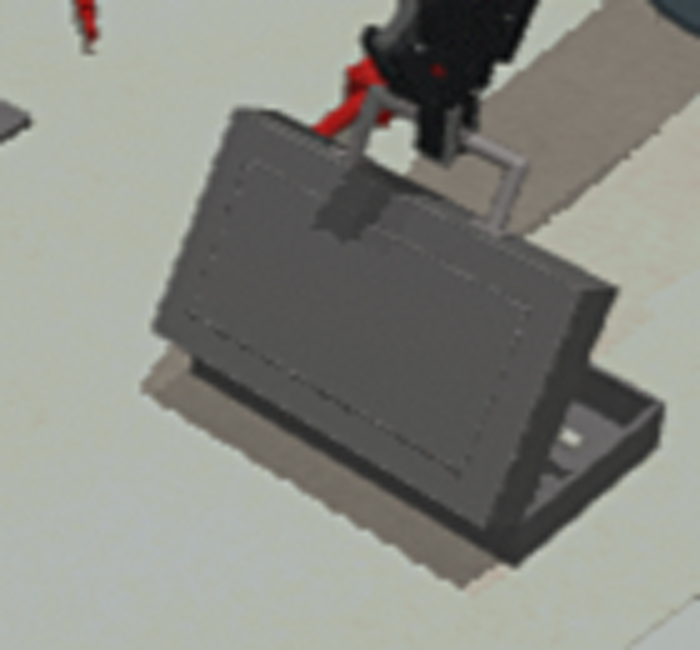

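The lid is following the grip at the bar. I'm continuing.

Emit:
play_rows --steps '[{"ax": 0, "ay": 0, "az": 0, "dx": -7, "dy": 4, "dz": 0.2, "claw": 1}, {"ax": 0, "ay": 0, "az": 0, "dx": -7, "dy": 3.8, "dz": 0.2, "claw": 1}, {"ax": 0, "ay": 0, "az": 0, "dx": -7, "dy": 4, "dz": 0.2, "claw": 1}, {"ax": 0, "ay": 0, "az": 0, "dx": -6.8, "dy": 4.4, "dz": 0, "claw": 1}, {"ax": 0, "ay": 0, "az": 0, "dx": -6.5, "dy": 4.7, "dz": 0, "claw": 1}, {"ax": 0, "ay": 0, "az": 0, "dx": -6.2, "dy": 5, "dz": 0, "claw": 1}]'

```text
time: 23.27
ee_pos: [477.3, 146.6, 150.7]
tcp_rot: [[0.995, -0.011, -0.099], [0.099, -0.004, 0.995], [-0.011, -1.0, -0.003]]
wrist_force: [2.9, -1.4, 0.1]
width: 8.8
```

```bash
python3 -c "
from h import *
arc(.05,8)"
```

```text
th 0.728 r 167.7 F [ 2.9 -1.4  0.1] w 8.8 y 0.4
turn [ 0.003  0.004 -0.011]
dx -5.7 dy 6.1 dz 1.6
dx -5.8 dy 6.0 dz -0.0
dx -5.5 dy 6.3 dz -0.0
dx -5.2 dy 6.5 dz -0.0
dx -4.9 dy 6.8 dz -0.0
dx -4.5 dy 7.0 dz -0.0
dx -4.2 dy 7.2 dz -0.0
dx -3.8 dy 7.4 dz -0.0
```

Emit:
play_rows --steps '[{"ax": 0.001, "ay": 0, "az": -0.004, "dx": -5.4, "dy": 5.7, "dz": 0.2, "claw": 1}, {"ax": 0.001, "ay": 0, "az": -0.004, "dx": -5.4, "dy": 5.7, "dz": 0.2, "claw": 1}, {"ax": 0, "ay": 0, "az": -0.002, "dx": -5, "dy": 6, "dz": 0.2, "claw": 1}, {"ax": 0, "ay": 0, "az": 0, "dx": -4.8, "dy": 6.2, "dz": 0, "claw": 1}, {"ax": 0, "ay": 0, "az": 0, "dx": -4.4, "dy": 6.5, "dz": 0, "claw": 1}, {"ax": 0, "ay": 0, "az": 0, "dx": -4, "dy": 6.7, "dz": 0, "claw": 1}]'

```text
time: 23.77
ee_pos: [443.3, 143.3, 108.6]
tcp_rot: [[0.995, -0.003, -0.099], [0.099, -0.002, 0.995], [-0.003, -1.0, -0.002]]
wrist_force: [2.4, -1.5, 0.5]
width: 8.5
```

```bash
python3 -c "
from h import *
arc(.04,8)"
```

```text
th 0.402 r 167.5 F [ 2.4 -1.5  0.5] w 8.5 y 0.3
turn [ 0.002  0.004 -0.003]
dx -3.0 dy 6.0 dz 1.7
dx -3.0 dy 6.0 dz -0.0
dx -2.7 dy 6.1 dz -0.0
dx -2.5 dy 6.2 dz -0.0
dx -2.2 dy 6.3 dz -0.0
dx -2.0 dy 6.4 dz -0.0
dx -1.7 dy 6.5 dz -0.0
dx -1.5 dy 6.5 dz -0.0
```

Emit:
play_rows --steps '[{"ax": 0, "ay": 0, "az": 0, "dx": -2.8, "dy": 5.5, "dz": 0, "claw": 1}, {"ax": 0, "ay": 0, "az": 0, "dx": -2.6, "dy": 5.5, "dz": 0, "claw": 1}, {"ax": 0, "ay": 0, "az": 0, "dx": -2.4, "dy": 5.5, "dz": 0, "claw": 1}, {"ax": 0, "ay": 0, "az": 0, "dx": -2.2, "dy": 5.5, "dz": 0, "claw": 1}, {"ax": 0, "ay": 0, "az": 0, "dx": -2, "dy": 5.5, "dz": 0, "claw": 1}, {"ax": 0, "ay": 0, "az": 0, "dx": -1.5, "dy": 5, "dz": 0, "claw": 1}]'

```text
time: 24.27
ee_pos: [427.8, 141.9, 71.9]
tcp_rot: [[0.995, -0.003, -0.099], [0.099, -0.002, 0.995], [-0.003, -1.0, -0.001]]
wrist_force: [0.3, -2.1, 0.5]
width: 8.3
```

```bash
python3 -c "
from h import *
arc(.03,6)"
```

```text
th 0.164 r 167.4 F [ 0.3 -2.1  0.5] w 8.3 y 0.4
turn [ 0.001  0.004 -0.003]
dx -1.1 dy 4.9 dz 1.7
dx -1.2 dy 4.9 dz -0.0
dx -1.0 dy 4.9 dz -0.0
dx -0.9 dy 4.9 dz -0.0
dx -0.7 dy 5.0 dz -0.0
dx -0.6 dy 5.0 dz -0.0
```

Emit:
play_rows --steps '[{"ax": 0, "ay": 0, "az": 0, "dx": -1.1, "dy": 4.5, "dz": 0, "claw": 1}, {"ax": 0, "ay": 0, "az": 0, "dx": -1, "dy": 4.5, "dz": 0, "claw": 1}, {"ax": 0, "ay": 0, "az": 0, "dx": -0.8, "dy": 4.5, "dz": 0, "claw": 1}, {"ax": 0, "ay": 0, "az": 0, "dx": -0.6, "dy": 4, "dz": 0, "claw": 1}]'

```text
time: 24.6
ee_pos: [423.4, 141.5, 52.2]
tcp_rot: [[0.995, -0.005, -0.099], [0.099, -0.002, 0.995], [-0.005, -1.0, -0.001]]
wrist_force: [0.3, -1.5, -1.0]
width: 8.9
```

Emit:
play_rows --steps '[{"ax": 0, "ay": 0, "az": 0, "dx": -0.4, "dy": 3, "dz": 0, "claw": 1}, {"ax": 0, "ay": 0, "az": 0, "dx": -0.2, "dy": 3, "dz": 0, "claw": 1}]'

```text
time: 24.77
ee_pos: [422.5, 141.4, 45.3]
tcp_rot: [[0.995, -0.005, -0.099], [0.099, -0.002, 0.995], [-0.006, -1.0, -0.001]]
wrist_force: [-2.4, -1.5, 12.5]
width: 8.6
```

```bash
python3 -c "
from h import *
arc(.03,3)"
```

```text
th 0.002 r 167.3 F [-2.4 -1.5 12.5] w 8.6 y 0.4
turn [ 0.001  0.004 -0.006]
dx -0.4 dy 5.0 dz 1.6
dx -0.4 dy 5.0 dz -0.0
dx -0.2 dy 5.0 dz -0.0
```

Lid angle is about 0.00 with 12.5 N at the stop. I'm pressing slightly, then opening a little and rising clear.

Emit:
play_rows --steps '[{"ax": 0, "ay": 0, "az": 0, "dx": 0, "dy": 1, "dz": 0, "claw": 1}, {"ax": 0, "ay": 0, "az": 0, "dx": 0, "dy": 0, "dz": 0, "claw": 0.5}, {"ax": 0, "ay": 0, "az": 0, "dx": 0, "dy": 0, "dz": 0, "claw": 0.42}, {"ax": 0, "ay": 0, "az": 0, "dx": 0, "dy": 0, "dz": 0, "claw": 0.42}, {"ax": 0, "ay": 0, "az": 0, "dx": 0, "dy": 0, "dz": 0, "claw": 0.42}]'

```text
time: 25.18
ee_pos: [421.8, 142.2, 44.6]
tcp_rot: [[0.995, -0.01, -0.098], [0.098, 0.0, 0.995], [-0.01, -1.0, 0.001]]
wrist_force: [0.3, -0.7, 0.8]
width: 25.0
```

```bash
python3 -c "
from h import *
arc(.03,1)
p=robot.sense()['ee_pos']-O;print(p@ex,p@ey)
snap('scene','s25',(290,200,430,330),5)"
```

```text
th -0.003 r 167.8 F [ 0.3 -0.7  0.8] w 25.0 y 1.3
turn [-0.001  0.003 -0.01 ]
dx 0.1 dy 5.1 dz 0.7
-100.07170875589131 1.861806542488244
```

View pics/s25.png

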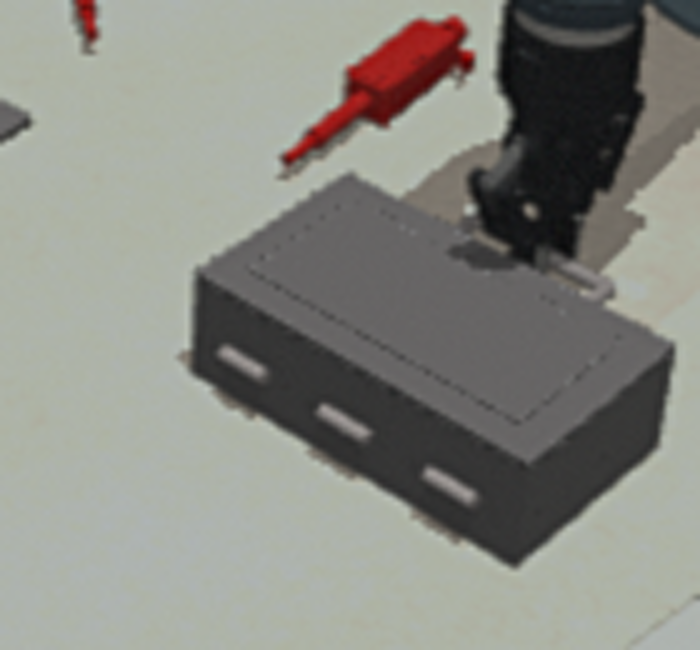

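Closed. I'm rising straight up and away from the bar.

Emit:
play_rows --steps '[{"ax": 0, "ay": 0, "az": 0, "dx": -1, "dy": -6, "dz": 0, "claw": 0.42}, {"ax": 0, "ay": 0, "az": 0, "dx": 0, "dy": -10, "dz": 0, "claw": 0.42}, {"ax": 0, "ay": 0, "az": 0, "dx": 0, "dy": -20, "dz": 0, "claw": 0.42}, {"ax": 0, "ay": 0, "az": 0, "dx": 0, "dy": -30, "dz": 0, "claw": 0.42}, {"ax": 0, "ay": 0, "az": 0, "dx": 0, "dy": -35, "dz": 0, "claw": 0.42}, {"ax": 0, "ay": 0, "az": 0, "dx": 0, "dy": -35, "dz": -35, "claw": 0.42}, {"ax": 0, "ay": 0, "az": 0, "dx": 0, "dy": -20, "dz": -40, "claw": 0.42}, {"ax": 0, "ay": 0, "az": 0, "dx": 0, "dy": 0, "dz": -40, "claw": 0.42}]'

```text
time: 25.9
ee_pos: [430.4, 37.0, 203.5]
tcp_rot: [[0.994, -0.013, -0.11], [0.11, -0.001, 0.994], [-0.013, -1.0, 0.0]]
wrist_force: [1.7, -0.8, 0.3]
width: 24.6
```

Emit:
play_rows --steps '[{"ax": 0, "ay": 0, "az": 0, "dx": 0, "dy": 0, "dz": -40, "claw": 0.42}, {"ax": 0, "ay": 0, "az": 0, "dx": 0, "dy": 0, "dz": -40, "claw": 0.42}, {"ax": 0, "ay": 0, "az": 0, "dx": 0, "dy": 0, "dz": 0, "claw": 0.42}, {"ax": 0, "ay": 0, "az": 0, "dx": 0, "dy": 0, "dz": 0, "claw": 0.42}]'

```text
time: 26.23
ee_pos: [441.2, -52.8, 212.1]
tcp_rot: [[0.995, 0.001, -0.102], [0.102, -0.007, 0.995], [-0.0, -1.0, -0.007]]
wrist_force: [-0.6, -0.1, 0.3]
width: 24.6
```

```bash
python3 -c "
from h import *
snap('scene','s26',(290,200,430,330),5)
snap('top','t26')
print(proj('scene',H(0,2)),proj('top',H(0,2)),proj('top',H(.1,2)),proj('scene',H(.1,2)))"
```

```text
[[397.97053874 250.32803854]] [[252.44712231 286.32720617]] [[251.3103895  285.40087333]] [[398.00092305 246.01317871]]
```

View pics/s26.png

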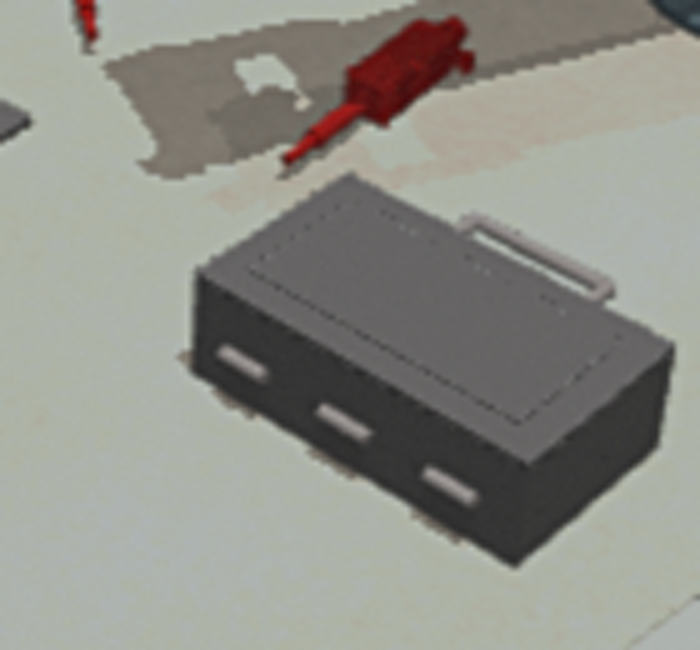

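View pics/t26.png

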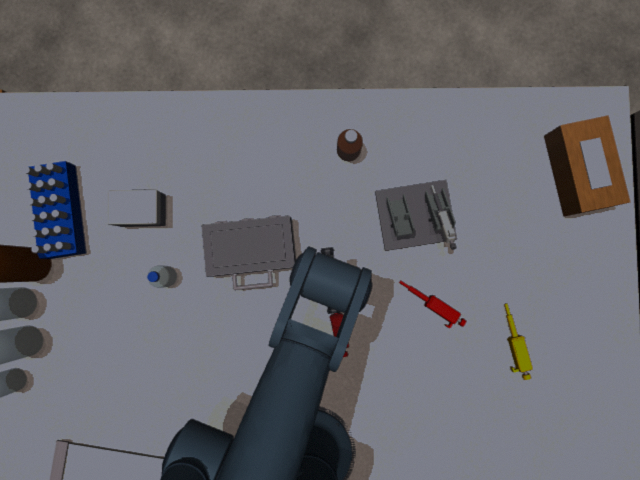

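The handle middle is at scene (398,251); the model predicts (398.0,250.3) for closed, so the lid is shut. The bystanders and the slim pipette are at their starting pixels, and the robot is clear.

```bash
python3 -c "
from plant import robot
print(robot.sign_off())"
```

```text
the job is handed in; nothing more can be done
None
```

The thick pipette is packed in the case under the snapped keeper with the lid closed, and I handed the job in at about 26 s. Handing in reports no verdict, so the results below are my own last checks.

- **Bench:** I took the pipette from the stand by its top end, laid it flat on the bench hook up and let go. I then took it again by the waist.
- **Saddles:** it was measured at about (515, 150) mm, against an estimated seat of (514, 149) mm. Two image measurements of its place along the case differed by about 5 mm, both within the 13 mm limit. Its height was not measured after release. The grasp put it about 1 mm below the nominal 30 mm as it touched down with 12 N.
- **Keeper:** the pressing force rose to about 5.5 N and then dropped as it snapped. It then held against a 19 N press, and the pictures showed it flat over the shaft. I could not see it again after the lid closed.
- **Lid:** I lowered it while gripping the handle, at roughly 0.7 rad/s. The pose gave about 0.00 rad when closed, and after release the handle was within 1 pixel (about 0.02 rad) of its closed position.
- **Bystanders:** by eye, the slim pipette, bottles and tip box are at their starting places in the top view.

No check failed. Single moves sometimes missed their target by up to about 10 mm, so I re-measured and corrected before each fit.

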